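Turn the bottle-crate insert round and stack its keyed tray

TASK

The grey divider insert sits back to front in the red crate. Take the amber bottle with the yellow cap out of it and stand it upright on the cork mat, then lift the insert clear of the crate, turn it half round and lower it fully home so that its yellow tab is at the crate's yellow end. Finally set the blue tray down flat on the insert with its notch over the yellow tab; let go of everything, drop nothing, and do not disturb the other bottles and things on the table.

Things in the scene. Friction and masses are not known exactly. Their poses are not given: they have to be found in the camera images.
- crate: Red open plastic crate, fixed to the table. Outside 222 x 162 mm at the foot, 234 x 174 at the rim, 92 mm high. Inside 206 (x) x 146 (y) mm, floor 6 mm thick; walls upright to z = 68 mm, from there to the rim they flare outwards by 6 mm. Origin: centre of the underside, on the table; x runs along its length towards the end with the yellow rim, z up.
- crate_yellow_end (a point): Middle of the crate's yellow-rimmed end wall, 107 mm from the crate's centre along its x, 68 mm up.
- insert: Grey lift-out divider insert, 197 (x) x 140 (y) x 62 mm high, about 0.35 kg, loose in the crate with 4.5 mm play at each end, 3 mm at each side, standing on the crate's floor. Origin: centre of its underside; x runs along its length towards the end with the yellow tab; it starts back to front (its x opposite to the crate's). Floor and outer walls 4 mm thick, fixed cross dividers 4 mm at x = -33 and 33 mm.
- insert_grip (a point): Where to grip the insert: top of its lengthwise divider above the insert's origin (x = 0, y = 0, z = 62 mm). The divider is 10 mm thick in y, runs from x = -94.5 to 31 mm; on either side of this point is an empty cell 61 (x) x 61 (y) mm, 58 mm deep, for the fingers.
- insert_bay (a point): Centre of the floor of the insert's one undivided compartment, 59 (x) x 132 (y) mm, at the tab end (insert frame: x = 64.7, y = 0, z = 4 mm). The bottle starts standing in it, up to 38 mm off this point.
- insert_tab (a point): Top of the insert's yellow tab: a block 10 (x) x 30 (y) mm standing 18 mm above the insert's top edge on its +x end wall (insert frame: x = 93.5, y = 0, z = 80 mm).
- tray: Blue open tray, 194 (x) x 134 (y) x 40 mm high, about 0.25 kg, loose on the table. Origin: centre of its underside; x runs along its length towards the end with the notch. Floor and walls 4 mm. Stacked, it lies flat on the insert's top edge, 62 mm above the insert's underside (68 mm above the table), within the crate's flared rim, which it overtops by 16 mm. The wrong way round it rides up on the tab.
- tray_grip (a point): Where to grip the tray: top of its lengthwise divider above the tray's origin (x = 0, y = 0, z = 40 mm). The divider is 10 mm thick in y, from x = -93 to 80 mm; on either side 58 mm of free width, 36 mm deep, for the fingers.
- tray_notch (a point): Middle of the notch in the tray's +x end, at its underside (tray frame: x = 90.5, y = 0, z = 2 mm): open at bottom, top and end, 38 mm wide (y) and 13 mm deep (x = 84 to 97 mm).
- bottle: Amber glass bottle with a yellow cap, standing in the insert's undivided compartment at the tab end. About 0.2 kg, 138 mm high; body 48 mm across up to 78 mm, shoulder to 95 mm, neck 28 mm across, cap 30 mm across from 112 to 138 mm up. Origin: centre of its underside, z up. Grip it by the cap from above.
- mat: Square cork mat 100 x 100 x 4 mm, fixed on the table. Origin: centre of its underside; its top is 4 mm above the table.
- amber_spare: Bystander: the same amber bottle with a white cap, 138 mm high, 48 mm across. Origin: centre of its underside.
- soda_a: Bystander: clear glass bottle, 222 mm high, 62 mm across. Origin: centre of its underside.
- soda_b: Bystander: green glass bottle, 222 mm high, 62 mm across. Origin: centre of its underside.
- jar: Bystander: jar, 75 mm high, 64 mm across. Origin: centre of its underside.
- cup: Bystander: white mug, 90 mm high, 80 mm across. Origin: centre of its underside.
- opener: Bystander: flat bottle opener with a wooden handle, 118 mm long, 6 mm thick. Origin: on the underside, near its middle.
Not all that is in view belongs to the job. Of the things that look like the tray, take the one that is farthest from the robot's base at the start.

How it is judged:
By the outcome, as a careful person would: the job done as asked, in the order asked, and still so for the second after the job is handed in, with the robot touching nothing.
It also fails if it takes over 72 s, if anything falls off the work surface, if the arm or the gripper's body presses on something with over 40 N, if the wrist force passes 120 N, or if a joint passes its speed limit or range.

ROBOT

A 6-joint arm with a two-finger parallel gripper is mounted at the origin on the work surface. World frame = base frame: x ahead of the robot, y to its left, z up, the work surface at z = 0. Lengths are in m, angles in rad, forces in N, time in s.
With the tool pointing down it reaches from about 0.35 to 0.975 m from the base axis. Payload 4.9 kg.
Tool frame: the origin (TCP) lies midway between the tips of the shut fingers; the grasp point (between the pads) lies behind it (manip.grasp_offset is the y of the grasp point in the tool frame, in m); y points along the fingers, z is the direction in which the jaws open and shut, and the axes are right-handed (so a half turn about y gives the same grasp; the last joint's range is limited). The gripper opens to 85 mm and grips with 20 to 120 N. Pads are 22 mm wide; open, the fingers measure 114 mm over their backs; the gripper's body (76 mm by 85 mm) begins 54 mm behind the grasp point. The pads swing forward as they close: fully open they stand 13 mm farther back than shut.
Start: joints at [1.207, 0.053, 1.613, -0, 1.476, -0.119], TCP at [0.151, 0.606, 0.231] pointing down, gripper open.
Joint ranges: [-3.01, 3.01], [-1.01, 2.22], [0.06, 2.58], [-1.02, 4.17], [0.09, 2.62], [-3.14, 3.14]. Speed limits (rad/s): [2.57, 2.57, 3.14, 3.14, 3.14, 3.14].

INTERFACE

Orientations are given as a unit quaternion [w, x, y, z].
In Python, from plant import manip gives the robot as it stands. The module is installed in compiled form; this text tells all that it offers.
- The arm moves only by the shell command python3 -m jog 'ROWS'. ROWS is a JSON object of lists of equal length, an entry for each row: "offset": the shift along the world's x, y, z in units of 50 mm (1.0 is 50 mm), a list of three; "angular": the turn, a rotation vector about the world's x, y, z in units of 6 degrees (1.0 is 6 degrees), a list of three; "jaw": the finger opening in mm, from 0 to 85.4. In form: {"offset": [[tx, ty, tz], ...], "angular": [[ax, ay, az], ...], "jaw": [jaw, ...]}. A call has 1 to 12 rows; each row shifts and turns the commanded pose from where the row before left it; what a row does not reach is not made up. A row lasts 1/10 s, in which the tool goes at most 50 mm and 8.59 degrees, less where a joint would pass 70% of its speed; a pose out of reach is approached as far as the arm can. A call is refused whole if a number of a shift passes 1 or a number of a turn 1, either way. A call with a gripper value outside its range is refused whole. The fingers move at their own pace and stop on an object; the grip force is fixed at half the most. Time passes only in rows, so rows that do not move let the fingers close. It gives the time, the measured TCP pose, the force and the opening at its end, in the units of the state.
- manip.state(): the state, without advancing time (a new reading comes with each control period).
- manip.grab_frame(name): name is "scene" or "top" or "wrist"; returns the picture (420x560x3 uint8, blue, green, red); there is no depth.
- manip.camera_model(name): a dict with "fx", "fy", "cx", "cy" (pixels), "rvec" (rotation vector, rad) and "tvec" (3), from world to camera coordinates, as OpenCV has them; the wrist camera has in their place "mount" (4x4, takes a point from camera to tool coordinates, whose origin is the TCP and whose axes are the tool frame's). Camera axes: x right, y down, z forward; pixel columns grow to the right and rows downward; lengths in m; the calibration is good to about 2 mm. A picture is of the moment at which its call begins: read the wrist's pose just before it. camera_model takes no time and is no camera call.
- manip.job_done(): hands the job in, once; it reports no verdict.
The state is a dict: "time": time; "joint_pos": joint angles; "joint_vel": joint speeds; "joint_efforts": joint torques, N m; "tool_pos": TCP position; "tool_rot": TCP orientation; "contact_force": force on the tool from outside, world axes, zero at the start; "ft_torque": the same for the moment, N m; "gripper_width": opening from 0.0 (shut) to 1.0 (fully open).
Only numpy, scipy, OpenCV 4.12 (cv2) and the standard library are available. Lean on these libraries where they do the work, as an engineer would, in place of code of your own. Each camera call takes 0.05 s, during which the arm holds its last target.

## Working session

There is one attempt and no reset: what is moved stays moved. The work goes in short steps, Python scripts to look and compute and a shell command to move; the robot and the scene stay as the last step left them, time stands still between calls to the robot, and variables do not carry over. Pictures are saved under pics/ and viewed, and the job is handed in when it is done.

```bash
mkdir -p pics; ls; python3 - <<'E'
from plant import manip
import cv2
s=manip.state()
for k,v in s.items(): print(k,v)
print(manip.grasp_offset)
for n in ["scene","top","wrist"]:
    print(n,manip.camera_model(n))
    cv2.imwrite(f"pics/{n}0.png",manip.grab_frame(n))
E
```

```text
pics
time 0.0
joint_pos [ 1.20699914e+00  5.33608148e-02  1.61430387e+00  1.07901582e-05
  1.47600615e+00 -1.18975835e-01]
joint_vel [-0.00156845 -0.00083119  0.00069012 -0.00190537 -0.00024714 -0.00010017]
joint_efforts [-1.75155146e-03 -3.93661094e+01 -3.70183611e+01 -1.90007281e-04
  6.93278213e-03  2.87763434e-06]
tool_pos [0.15124609 0.60577568 0.23005468]
tool_rot [-0.70110266  0.70252773 -0.08652105  0.0861624 ]
contact_force [0.62115703 0.4115646  0.51292234]
ft_torque [-0.0023991  -0.01200129 -0.03173458]
gripper_width 0.996975729226572
-0.0187
scene {'fx': 421.02946907670264, 'fy': 421.02946907670264, 'cx': 283.4296757474766, 'cy': 212.11641605564958, 'rvec': array([ 1.71839117,  1.41208122, -0.83030489]), 'tvec': array([-0.00580931, -0.16626443,  1.39736676])}
top {'fx': 406.971779585189, 'fy': 406.971779585189, 'cx': 283.50939600803673, 'cy': 209.96854121160365, 'rvec': array([ 2.12342214, -2.11554137,  0.18944717]), 'tvec': array([-0.07568851,  0.49306585,  0.93590584])}
wrist {'fx': 359.50859007939954, 'fy': 359.50859007939954, 'cx': 278.70579248462167, 'cy': 211.77849422982405, 'mount': array([[ 2.23290606e-04,  9.49756883e-01,  3.12988520e-01,
        -8.05356645e-02],
       [ 6.01953461e-04, -3.12988599e-01,  9.49756692e-01,
        -1.41740761e-01],
       [ 9.99999794e-01, -2.36672248e-05, -6.41596856e-04,
        -1.45366003e-04],
       [ 0.00000000e+00,  0.00000000e+00,  0.00000000e+00,
         1.00000000e+00]])}
```

View pics/scene0.png

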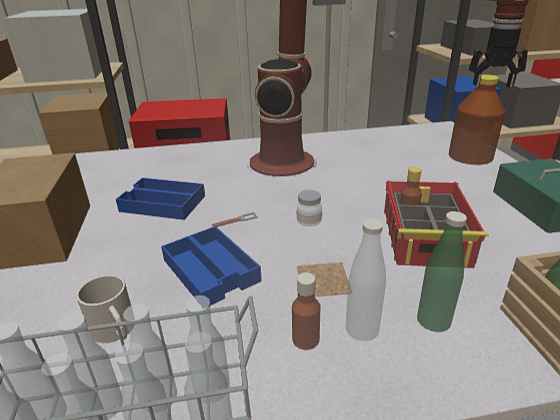

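View pics/top0.png

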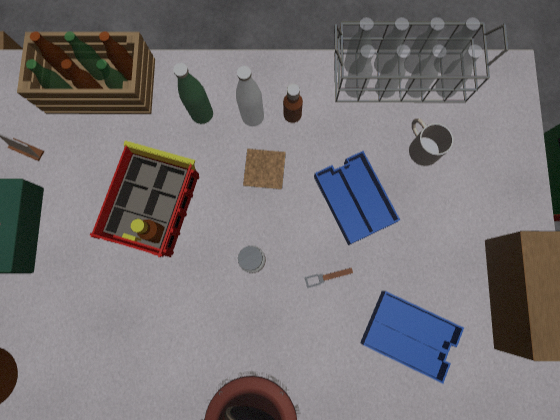

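View pics/wrist0.png

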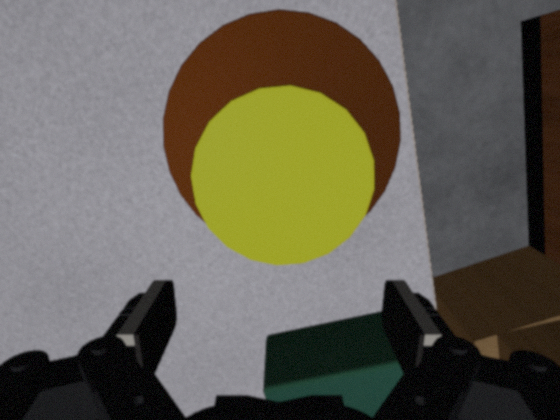

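The scene image shows the crate at (435,215), the yellow cap at (414,174), the mat at (325,278), and two blue trays at (160,198) and (210,262). In the top image they are: crate (148,200), cap (138,227), mat (265,168), trays (357,197) and (412,336). The wrist camera is over a large amber jug, so I'll keep clear of it.

```bash
cat > h.py <<'E'
import numpy as np, cv2
from plant import manip
from scipy.spatial.transform import Rotation as R
def cam(n,st=None):
    c=manip.camera_model(n)
    K=np.array([[c['fx'],0,c['cx']],[0,c['fy'],c['cy']],[0,0,1]])
    if n=='wrist':
        st=st or manip.state(); q=st['tool_rot']
        T=np.eye(4);T[:3,:3]=R.from_quat([q[1],q[2],q[3],q[0]]).as_matrix();T[:3,3]=st['tool_pos']
        M=np.linalg.inv(T@c['mount']); return K,M[:3,:3],M[:3,3]
    return K,cv2.Rodrigues(np.array(c['rvec']))[0],np.array(c['tvec'])
def onplane(C,px,z):
    K,Rm,t=C; px=np.atleast_2d(np.asarray(px,float))
    d=(Rm.T@np.linalg.inv(K)@np.c_[px,np.ones(len(px))].T).T
    o=-Rm.T@t
    return o+d*((z-o[2])/d[:,2])[:,None]
def proj(C,P):
    K,Rm,t=C; p=(K@(Rm@np.atleast_2d(P).T+t[:,None])).T
    return p[:,:2]/p[:,2:]
def tri(C1,p1,C2,p2):
    P=cv2.triangulatePoints(C1[0]@np.c_[C1[1],C1[2]],C2[0]@np.c_[C2[1],C2[2]],np.float64(p1).reshape(2,1),np.float64(p2).reshape(2,1))
    return (P[:3]/P[3]).ravel()
def yaw(st):  # direction of jaw axis (tool z) and approach
    q=st['tool_rot'];m=R.from_quat([q[1],q[2],q[3],q[0]]).as_matrix()
    return m
E
python3 - <<'E'
from h import *
t=cv2.imread('pics/top0.png');s=cv2.imread('pics/scene0.png')
a=cv2.resize(t[130:270,80:220],(560,560),interpolation=cv2.INTER_CUBIC)
cv2.imwrite('pics/crate_top.png',a)
a=cv2.resize(t[140:260,300:420],(560,560),interpolation=cv2.INTER_CUBIC)
cv2.imwrite('pics/tray_top.png',a)
C=cam('top')
print('cam',-C[1].T@C[2])
hsv=cv2.cvtColor(t,cv2.COLOR_BGR2HSV)
blue=cv2.inRange(hsv,(105,120,40),(125,255,255))
cs,_=cv2.findContours(blue,0,2)
for c in cs:
    if cv2.contourArea(c)>300:
        r=cv2.minAreaRect(c);print('blue',r,onplane(C,r[0],.04)[0]);P=onplane(C,cv2.boxPoints(r),.04);print(P.round(3),np.linalg.norm(np.roll(P,1,0)-P,axis=1))
yl=cv2.inRange(hsv,(24,140,90),(34,255,255))
cs,_=cv2.findContours(yl,0,2)
for c in cs:
    if cv2.contourArea(c)>15: r=cv2.minAreaRect(c);print('yel',r,cv2.contourArea(c),'at .148',onplane(C,r[0],.148)[0],'at .086',onplane(C,r[0],.086)[0])
for n,lo,hi,z in [('cork',(8,50,60),(22,170,220),.004),('red',(0,150,60),(6,255,255),.092)]:
    m=cv2.inRange(hsv,lo,hi);m|= cv2.inRange(hsv,(174,150,60),(180,255,255)) if n=='red' else 0
    if n=='red': m|=yl
    m=cv2.morphologyEx(m,cv2.MORPH_CLOSE,np.ones((5,5)))
    cs,_=cv2.findContours(m,0,2)
    for c in cs:
        if cv2.contourArea(c)>800: r=cv2.minAreaRect(c);P=onplane(C,cv2.boxPoints(r),z);print(n,r,onplane(C,r[0],z)[0]);print(P.round(3),np.linalg.norm(np.roll(P,1,0)-P,axis=1))
E
```

```text
cam [ 0.31091463 -0.08265567  1.01057536]
blue ((413.7760925292969, 336.84197998046875), (91.22418975830078, 58.715702056884766), 25.083595275878906) [ 0.20012612 -0.3729611   0.04      ]
[[ 0.184 -0.25   0.04 ]
 [ 0.303 -0.311  0.04 ]
 [ 0.217 -0.497  0.04 ]
 [ 0.102 -0.432  0.04 ]] [0.19985872 0.13426455 0.20430376 0.13209667]
blue ((357.0, 196.50001525878906), (78.7095947265625, 55.007266998291016), 63.43495178222656) [ 0.5284143  -0.25288479  0.04      ]
[[ 0.586 -0.151  0.04 ]
 [ 0.65  -0.274  0.04 ]
 [ 0.472 -0.353  0.04 ]
 [ 0.412 -0.233  0.04 ]] [0.19221303 0.13876011 0.19441924 0.13409456]
yel ((128.62387084960938, 236.58718872070312), (13.02643871307373, 3.4481747150421143), 16.699241638183594) 31.5 at .148 [0.41515955 0.25604041 0.148     ] at .086 [0.42265244 0.28038514 0.086     ]
yel ((137.25001525878906, 225.25003051757812), (12.020814895629883, 12.727920532226562), 45.0) 121.5 at .148 [0.4397036  0.23929614 0.148     ] at .086 [0.44896066 0.26243732 0.086     ]
yel ((158.72384643554688, 152.98388671875), (72.8003158569336, 5.55714750289917), 15.679524421691895) 310.0 
[... 374 characters left out ...]
5, 37.30072784423828), 5.194429397583008) [ 0.60963258 -0.02266478  0.004     ]
[[ 0.565  0.031  0.004]
 [ 0.664  0.024  0.004]
 [ 0.655 -0.077  0.004]
 [ 0.556 -0.069  0.004]] [0.09997072 0.09943036 0.10174423 0.09914987]
cork ((85.5, 72.0), (82.0, 137.0), 90.0) [0.87903723 0.46318433 0.004     ]
[[1.002 0.665 0.004]
 [1.002 0.285 0.004]
 [0.761 0.27  0.004]
 [0.761 0.634 0.004]] [0.24331068 0.37955731 0.2411272  0.36427576]
red ((146.2792510986328, 199.28224182128906), (84.2811050415039, 105.06390380859375), 18.74134063720703) [0.50887599 0.24357249 0.092     ]
[[0.424 0.368 0.092]
 [0.663 0.309 0.092]
 [0.596 0.115 0.092]
 [0.364 0.182 0.092]] [0.19544665 0.2461627  0.20486097 0.24206338]
```

```bash
python3 -c "
import cv2,numpy as np
a=cv2.imread('pics/crate_top.png');b=cv2.imread('pics/tray_top.png')
cv2.imwrite('pics/both.png',cv2.resize(np.hstack([a,b]),(800,400)))"
```

```text
(no output)
```

View pics/both.png

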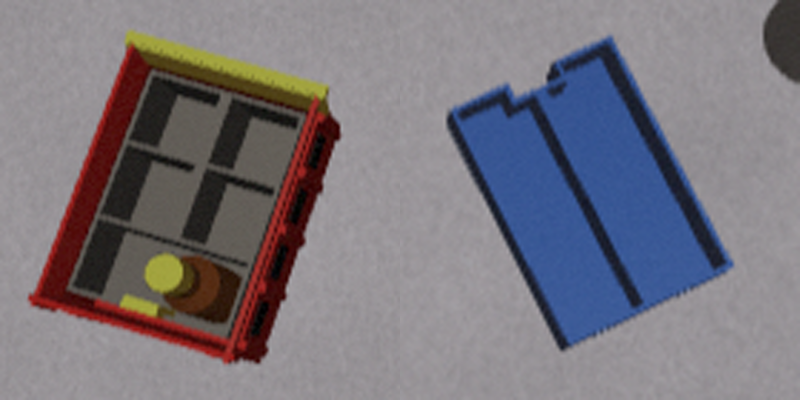

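Tray candidates in the top image are A at (357,197), world (0.53,-0.25), 0.59 m from the base, and B at (413,337), world (0.20,-0.37), 0.42 m. A is the farther one. The enlarged crop shows its notch at the far, left-up end, around crop (530,85). The crate's yellow end points away from the robot, and the bottle and tab are at the near end.

```bash
python3 - <<'E'
from h import *
st=manip.state();m=yaw(st);print(m.round(3))
C=cam('top')
# crate rim corners from crop
f=lambda p:(80+p[0]/2.857-.4,130+p[1]/2.857-.4)
pts=[(127,32),(328,88),(232,358),(30,300)]
P=onplane(C,[f(p) for p in pts],.092);print(P.round(4));print(np.linalg.norm(np.roll(P,-1,0)-P,axis=1),P.mean(0))
print(np.degrees(np.arctan2(*(P[0]-P[3])[1::-1])))
# insert top outline at z=.068: corners
pts=[(150,66),(303,113),(226,338),(70,292)]
Q=onplane(C,[f(p) for p in pts],.068);print(Q.round(4),np.linalg.norm(np.roll(Q,-1,0)-Q,axis=1),Q.mean(0))
g=lambda p:(300+(p[0]-400)/3.333-.4,140+p[1]/3.333-.4)
T=onplane(C,[g(p) for p in [(447,116),(611,38),(732,266),(565,350)]],.04)
print(T.round(4),np.linalg.norm(np.roll(T,-1,0)-T,axis=1),T.mean(0),np.degrees(np.arctan2(*(T[0]-T[3])[1::-1])),np.degrees(np.arctan2(*(T[1]-T[2])[1::-1])))
S=cam('scene')
s=cv2.imread('pics/scene0.png');hsv=cv2.cvtColor(s,cv2.COLOR_BGR2HSV)
yl=cv2.inRange(hsv,(24,140,60),(34,255,255))
cs,_=cv2.findContours(yl,0,2)
for c in cs:
    if cv2.contourArea(c)>15: print(cv2.minAreaRect(c))
E
```

```text
[[ 0.97  -0.001  0.242]
 [-0.242 -0.001  0.97 ]
 [-0.    -1.    -0.002]]
[[0.6512 0.3063 0.092 ]
 [0.6029 0.1362 0.092 ]
 [0.3806 0.2021 0.092 ]
 [0.4262 0.3665 0.092 ]]
[0.17680772 0.23176707 0.17060809 0.23292657] [0.5152067  0.25274912 0.092     ]
-14.988197954330614
[[0.6297 0.2944 0.068 ]
 [0.5885 0.162  0.068 ]
 [0.3987 0.2154 0.068 ]
 [0.4359 0.3459 0.068 ]] [0.13868054 0.19719856 0.13574562 0.20052312] [0.51317876 0.25443654 0.068     ]
[[ 0.584  -0.1479  0.04  ]
 [ 0.6446 -0.2709  0.04  ]
 [ 0.4721 -0.3529  0.04  ]
 [ 0.4108 -0.2307  0.04  ]] [0.13718849 0.19090388 0.13670357 0.19191956] [ 0.52785947 -0.25058476  0.04      ] 25.557864479056533 25.40766827384852
```

```bash
python3 -m jog '{"offset":[[0,0,1],[0,0,1],[0.4,-0.9,0],[0.5,-0.9,0],[0.5,-0.9,0],[0.5,-0.9,0],[0.5,-0.9,0],[0.5,-0.9,0],[0.5,-0.9,0],[0,0,0]],"angular":[[0,0,0],[0,0,0],[0,0,0],[0,0,0],[0,0,0],[0,0,0],[0,0,0],[0,0,0],[0,0,0],[0,0,0]],"jaw":[85,85,85,85,85,85,85,85,85,85]}'
```

```text
time: 1.15
tool_pos: [0.3196, 0.2949, 0.3312]
tool_rot: [-0.701, 0.702, -0.089, 0.09]
contact_force: [-0.4, 0.6, 0.3]
gripper_width: 0.994
```

```bash
python3 -m jog '{"offset":[[0.9,-0.3,0],[0.9,-0.3,0],[0,0,0],[0,0,0]],"angular":[[0,0,-0.15],[0,0,0],[0,0,0],[0,0,0]],"jaw":[85,85,85,85]}'; python3 - <<'E'
from h import *
st=manip.state();im=manip.grab_frame('wrist');cv2.imwrite('pics/w1.png',im)
C=cam('wrist',st); np.savez('pics/w1',K=C[0],R=C[1],t=C[2]);print(st['tool_pos'],st['joint_pos'])
E
```

```text
time: 1.55
tool_pos: [0.4073, 0.2691, 0.3305]
tool_rot: [-0.701, 0.701, -0.093, 0.092]
contact_force: [-0.8, 0.5, -0.3]
gripper_width: 0.992
[0.40733521 0.26906256 0.33051509] [ 4.30869942e-01 -3.18257010e-01  1.78684582e+00  5.13660650e-04
  1.67505376e+00 -8.78292959e-01]
```

View pics/w1.png

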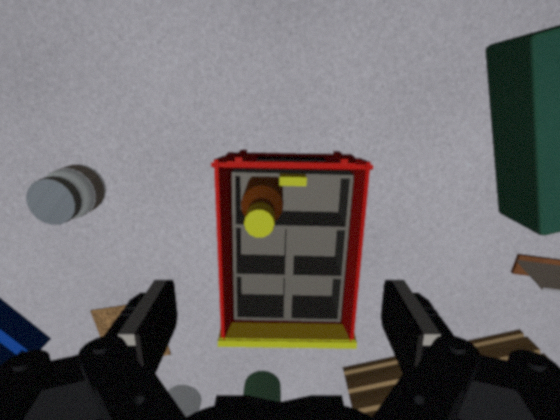

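The wrist image shows the crate rim corners at about (214,162), (371,163), (355,346) and (219,345). The cap is at (259,222), the yellow tab at (293,181), and the insert outline runs from (235,172) to (343,320).

```bash
python3 - <<'E'
from h import *
d=np.load('pics/w1.npz');C=(d['K'],d['R'],d['t']);im=cv2.imread('pics/w1.png')
hsv=cv2.cvtColor(im,cv2.COLOR_BGR2HSV)
yl=cv2.inRange(hsv,(24,140,60),(34,255,255))
for c in cv2.findContours(yl,0,2)[0]:
    if cv2.contourArea(c)>30:
        (x,y),r=cv2.minEnclosingCircle(c);rc=cv2.minAreaRect(c)
        print('yel',rc,'c',x,y,r,'@.148',onplane(C,rc[0],.148)[0],'@.086',onplane(C,rc[0],.086)[0])
red=cv2.inRange(hsv,(0,130,50),(7,255,255))|cv2.inRange(hsv,(173,130,50),(180,255,255))
m=(red|yl);m[:140]=0;m[352:]=0;m[:,:200]=0;m[:,385:]=0
c=max(cv2.findContours(m,0,2)[0],key=cv2.contourArea)
q=cv2.approxPolyDP(cv2.convexHull(c),6,True)[:,0];print(q.tolist())
P=onplane(C,[(214,162),(371,163),(355,347),(219,346)],.092);print(P.round(4),np.linalg.norm(np.roll(P,-1,0)-P,axis=1),P.mean(0))
a=lambda v:np.degrees(np.arctan2(v[1],v[0]))
print(a(P[3]-P[0]),a(P[2]-P[1]),a(P[1]-P[0])-90,a(P[2]-P[3])-90)
cv2.imwrite('pics/w1c.png',cv2.resize(im[140:360,190:400],None,fx=2.7,fy=2.7,interpolation=cv2.INTER_CUBIC))
T=cam('top');t=cv2.imread('pics/top0.png')
# cap by two views
print('cap tri',tri(C,(259,222),T,(137.25,225.25)))
E
```

```text
yel ((287.1015319824219, 335.18890380859375), (136.1118621826172, 22.761693954467773), 0.795723557472229) c 287.0 342.5 68.14883422851562 @.148 [0.56877605 0.23455328 0.148     ] @.086 [0.6144486 0.2239942 0.086    ]
yel ((258.73077392578125, 220.84613037109375), (31.61791229248047, 30.785863876342773), 56.3099365234375) c 259.2280578613281 220.40350341796875 16.449512481689453 @.148 [0.43616159 0.24098888 0.148     ] @.086 [0.4564893  0.23165975 0.086     ]
yel ((291.9202575683594, 179.58665466308594), (11.906333923339844, 28.18387794494629), 87.61405944824219) c 292.0 181.5 14.221562385559082 @.148 [0.40524607 0.28169301 0.148     ] @.086 [0.41966531 0.28014312 0.086     ]
[[216, 159], [242, 151], [339, 153], [372, 166], [352, 338], [221, 335]]
[[0.3783 0.2048 0.092 ]
 [0.4225 0.3662 0.092 ]
 [0.6494 0.3038 0.092 ]
 [0.6035 0.1374 0.092 ]] [0.16729462 0.23530866 0.17260673 0.23511792] [0.51343418 0.25306513 0.092     ]
-16.662553012932268 -15.367962464260522 -15.35178899141981 -15.435523407414905
cap tri [0.43963319 0.24055245 0.14389603]
```

View pics/w1c.png

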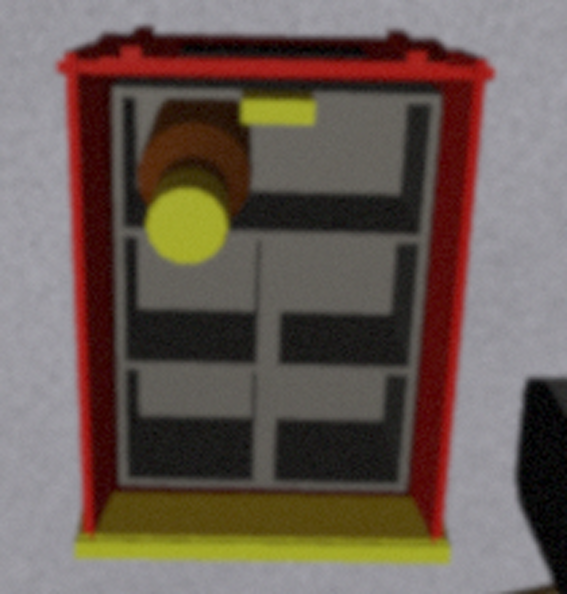

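```bash
python3 -m jog '{"offset":[[0.62,-0.58,0],[0,0,-0.9],[0,0,-0.9],[0,0,-0.9],[0,0,-0.9],[0,0,-0.6],[0,0,-0.1],[0,0,0],[0,0,0]],"angular":[[0,0,0],[0,0,0],[0,0,0],[0,0,0],[0,0,0],[0,0,0],[0,0,0],[0,0,0],[0,0,0]],"jaw":[85,85,85,85,85,85,85,85,85]}'; python3 - <<'E'
from h import *
st=manip.state();print(st['tool_pos'],np.degrees(np.arctan2(yaw(st)[1,0],yaw(st)[0,0])));im=manip.grab_frame('wrist');cv2.imwrite('pics/w2.png',im)
E
```

```text
time: 2.5
tool_pos: [0.4393, 0.2412, 0.1189]
tool_rot: [0.702, -0.7, 0.09, -0.093]
contact_force: [0.0, -0.5, 0.5]
gripper_width: 0.997
[0.43931941 0.24117644 0.11891844] -14.869214519681433
```

View pics/w2.png

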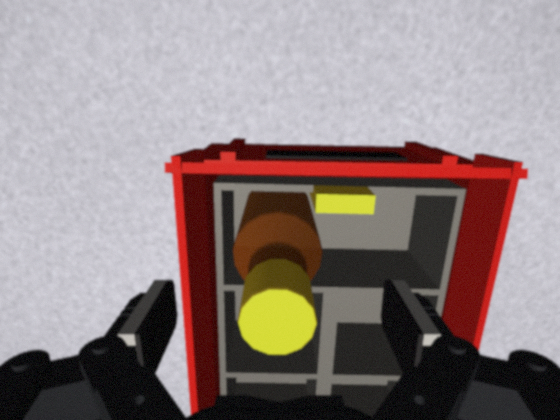

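The cap is midway between the open fingers, with its top disc at (278,321).

```bash
python3 -c "
from h import *
st=manip.state();C=cam('wrist',st);print(onplane(C,[(278,321)],.148),onplane(C,[(278,321)],.145))"
python3 -m jog '{"offset":[[0,0,-0.08],[0,0,0],[0,0,0],[0,0,0],[0,0,0],[0,0,0],[0,0,0],[0,0,0]],"angular":[[0,0,0],[0,0,0],[0,0,0],[0,0,0],[0,0,0],[0,0,0],[0,0,0],[0,0,0]],"jaw":[85,20,20,20,20,20,20,20]}'
```

```text
[[0.43843318 0.24084267 0.148     ]] [[0.44049094 0.24029503 0.145     ]]
time: 3.35
tool_pos: [0.4384, 0.2403, 0.1126]
tool_rot: [0.701, -0.701, 0.092, -0.092]
contact_force: [0.1, 0.8, 1.2]
gripper_width: 0.334
```

```bash
python3 -m jog '{"offset":[[0,0,0.5],[0,0,0.7],[0,0,0.7],[0,0,0.7],[0,0,0],[0,0,0]],"angular":[[0,0,0],[0,0,0],[0,0,0],[0,0,0],[0,0,0],[0,0,0]],"jaw":[20,20,20,20,20,20]}'; python3 - <<'E'
from h import *
T=cam('top');print('soda_a base',onplane(T,[(254,115),(202,112),(293,112)],.01))
im=manip.grab_frame('wrist');cv2.imwrite('pics/w3.png',im)
im=manip.grab_frame('scene');cv2.imwrite('pics/s3.png',im)
E
```

```text
time: 3.95
tool_pos: [0.438, 0.24, 0.2418]
tool_rot: [-0.701, 0.701, -0.092, 0.092]
contact_force: [-0.9, 0.1, -2.8]
gripper_width: 0.333
soda_a base [[ 0.75308351  0.00491231  0.01      ]
 [ 0.76135771  0.14172204  0.01      ]
 [ 0.76154117 -0.09722921  0.01      ]]
```

View pics/s3.png

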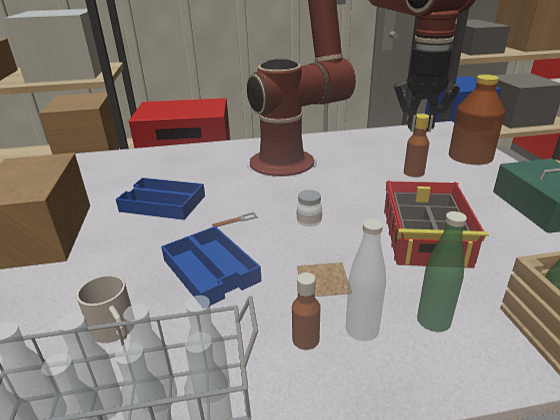

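The bottle hangs upright in the gripper, clear of the crate at (418,150). The insert stayed in the crate.

```bash
python3 -m jog '{"offset":[[0.3,-0.5,0],[0.6,-1,0],[0.6,-1,0],[0.6,-1,0],[0.6,-1,0],[0.6,-0.72,0],[0,0,-0.4],[0,0,-0.7],[0,0,-0.7],[0,0,-0.4],[0,0,0],[0,0,0]],"angular":[[0,0,0],[0,0,0],[0,0,0],[0,0,0],[0,0,0],[0,0,0],[0,0,0],[0,0,0],[0,0,0],[0,0,0],[0,0,0],[0,0,0]],"jaw":[20,20,20,20,20,20,20,20,20,20,20,20]}'; python3 - <<'E'
from h import *
st=manip.state();print(st['tool_pos'],yaw(st)[:,1])
im=manip.grab_frame('scene');cv2.imwrite('pics/s4.png',cv2.resize(im[180:380,230:480],None,fx=3,fy=3))
E
```

```text
time: 5.25
tool_pos: [0.585, 0.0077, 0.1306]
tool_rot: [-0.701, 0.701, -0.093, 0.091]
contact_force: [0.6, 0.0, -2.0]
gripper_width: 0.336
[0.58498619 0.00772345 0.1306389 ] [-3.31702716e-03  3.54373413e-04 -9.99994436e-01]
```

View pics/s4.png

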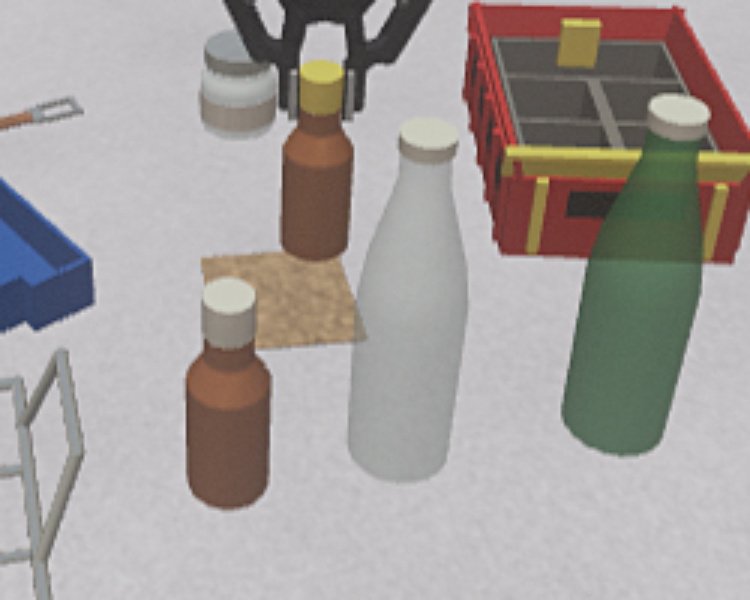

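The bottle stopped short of the mat's centre because rows at the speed limit are cut off. It hangs upright at the mat's near-left edge, so I'm nudging it to the centre and lowering it.

```bash
python3 -m jog '{"offset":[[0.2,-0.29,0],[0.2,-0.29,0],[0,0,0],[0,0,-0.25],[0,0,-0.15],[0,0,-0.05],[0,0,0],[0,0,0]],"angular":[[0,0,0],[0,0,0],[0,0,0],[0,0,0],[0,0,0],[0,0,0],[0,0,0],[0,0,0]],"jaw":[20,20,20,20,20,20,20,20]}'; python3 - <<'E'
from h import *
im=manip.grab_frame('scene');cv2.imwrite('pics/s5.png',cv2.resize(im[180:380,230:480],None,fx=3,fy=3))
E
```

```text
time: 6.1
tool_pos: [0.6059, -0.0211, 0.1097]
tool_rot: [0.701, -0.701, 0.092, -0.092]
contact_force: [-0.2, 0.2, -1.9]
gripper_width: 0.333
```

View pics/s5.png

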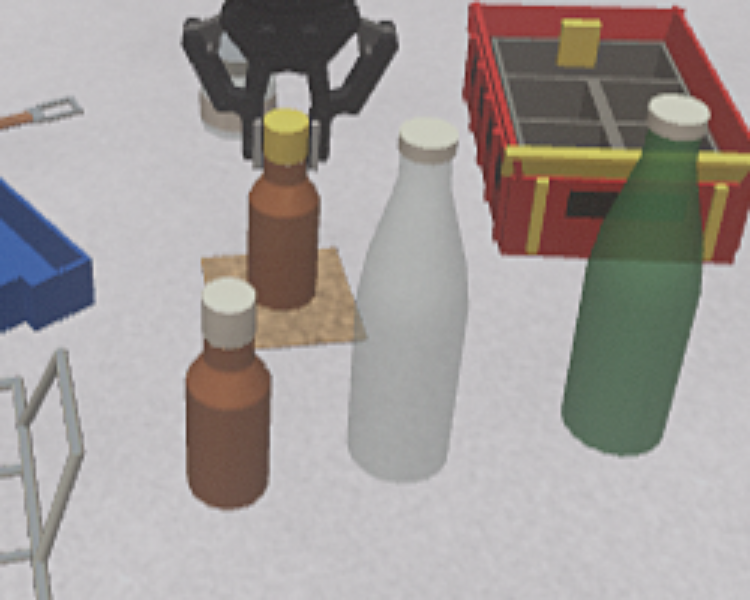

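The bottle is over the middle of the mat and still carried (Fz -1.9). I'll lower it in millimetre steps until it touches.

```bash
python3 -m jog '{"offset":[[0,0,-0.04],[0,0,-0.02],[0,0,0]],"angular":[[0,0,0],[0,0,0],[0,0,0]],"jaw":[20,20,20]}'
```

```text
time: 6.45
tool_pos: [0.606, -0.0214, 0.1067]
tool_rot: [-0.701, 0.701, -0.092, 0.092]
contact_force: [-0.2, 0.2, -2.4]
gripper_width: 0.335
```

```bash
python3 -m jog '{"offset":[[0,0,-0.03],[0,0,0],[0,0,0]],"angular":[[0,0,0],[0,0,0],[0,0,0]],"jaw":[20,20,20]}'
```

```text
time: 6.75
tool_pos: [0.6067, -0.0215, 0.1067]
tool_rot: [-0.701, 0.701, -0.091, 0.092]
contact_force: [-2.0, 1.3, 5.8]
gripper_width: 0.331
```

Contact: Fz went from -2.4 to +5.8. Releasing and rising.

```bash
python3 -m jog '{"offset":[[0,0,0],[0,0,0],[0,0,0],[0,0,0],[0,0,0.3],[0,0,0.7],[0,0,0.9],[0,0,0.9],[0,0,0.2]],"angular":[[0,0,0],[0,0,0],[0,0,0],[0,0,0],[0,0,0],[0,0,0],[0,0,0],[0,0,0],[0,0,0]],"jaw":[60,70,70,70,70,70,70,70,70]}'; python3 - <<'E'
from h import *
im=manip.grab_frame('scene');cv2.imwrite('pics/s6.png',im)
E
```

```text
time: 7.65
tool_pos: [0.609, -0.0218, 0.2644]
tool_rot: [-0.701, 0.701, -0.087, 0.096]
contact_force: [0.2, 0.2, 0.6]
gripper_width: 0.822
```

View pics/s6.png

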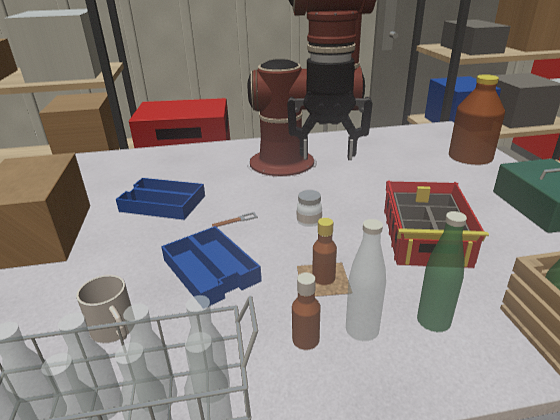

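The bottle stands upright on the mat at (325,255) and the other things are unmoved. Back to the crate for the insert.

```bash
python3 -m jog '{"offset":[[-0.1,0.4,0],[-0.24,0.65,0],[-0.24,0.65,0],[-0.24,0.65,0],[-0.24,0.65,0],[-0.24,0.65,0],[-0.24,0.65,0],[-0.24,0.65,0],[-0.13,0.57,0],[0,0,0],[0,0,0]],"angular":[[0,0,0],[0,0,0],[0,0,0],[0,0,0],[0,0,0],[0,0,0],[0,0,0],[0,0,0],[0,0,0],[0,0,0],[0,0,0]],"jaw":[60,60,60,60,60,60,60,60,60,60,60]}'; python3 - <<'E'
from h import *
st=manip.state();im=manip.grab_frame('wrist');cv2.imwrite('pics/w7.png',im)
C=cam('wrist',st); np.savez('pics/w7',K=C[0],R=C[1],t=C[2]);print(st['tool_pos'],st['joint_pos'],np.degrees(np.arctan2(yaw(st)[1,0],yaw(st)[0,0])))
E
```

```text
time: 8.8
tool_pos: [0.5099, 0.2547, 0.2541]
tool_rot: [-0.701, 0.702, -0.092, 0.091]
contact_force: [-0.0, 0.3, -0.3]
gripper_width: 0.698
[0.50987379 0.25469471 0.25414697] [ 3.32940737e-01 -8.93505817e-02  1.71509686e+00 -4.67906269e-04
  1.51785160e+00 -9.78614533e-01] -14.852033440257273
```

View pics/w7.png

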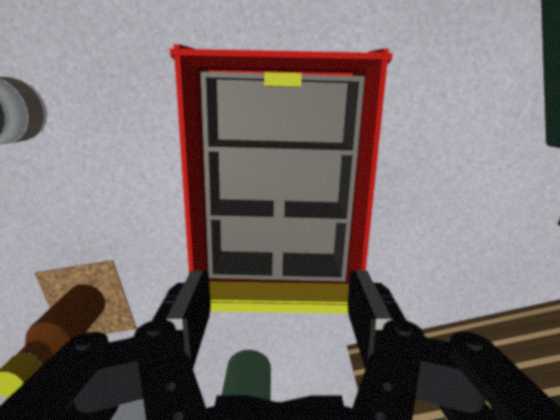

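The insert's top outline is at about (202,72), (363,77), (347,281) and (209,275), with its tab at (283,79). The crate rim is at (172,50), (390,54), and its yellow end at the bottom near row 300.

```bash
python3 - <<'E'
from h import *
im=cv2.imread('pics/w7.png')
cv2.imwrite('pics/w7c.png',cv2.resize(im[40:325,165:395],None,fx=2.1,fy=2.1,interpolation=cv2.INTER_CUBIC))
E
```

```text
(no output)
```

View pics/w7c.png

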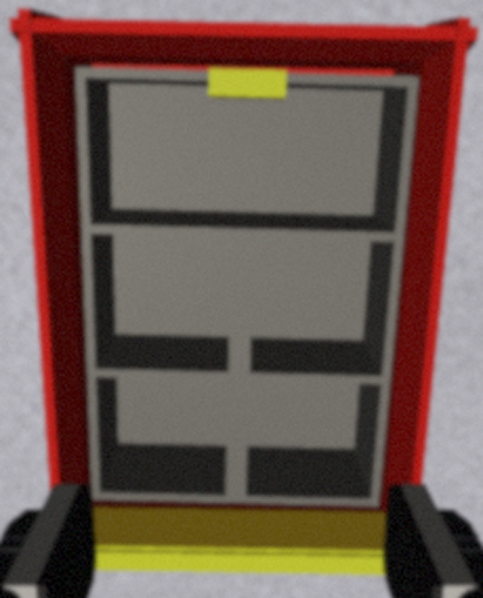

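```bash
python3 - <<'E'
from h import *
d=np.load('pics/w7.npz');C=(d['K'],d['R'],d['t'])
f=lambda p:(165+p[0]/2.1-.3,40+p[1]/2.1-.3)
a=lambda v:np.degrees(np.arctan2(v[1],v[0]))
P=onplane(C,[f(p) for p in [(75,67),(420,75),(382,507),(92,503)]],.068)
print(P.round(4),np.linalg.norm(np.roll(P,-1,0)-P,axis=1).round(4),P.mean(0));print(a(P[3]-P[0]),a(P[2]-P[1]),a(P[1]-P[0])-90,a(P[2]-P[3])-90)
# divider centreline: far end, and at mid cross divider
D=onplane(C,[f((236,500)),f((240,372))],.068);print('div',D,a(D[0]-D[1]))
t=onplane(C,[f((248,82))],.086);print('tab',t)
# inside walls at z=.068 knee / rim: left & right rim edges
Rr=onplane(C,[f((22,30)),f((470,33))],.092);print('rim',Rr,np.linalg.norm(Rr[0]-Rr[1]),a(Rr[1]-Rr[0])-90)
E
```

```text
[[0.3976 0.2149 0.068 ]
 [0.4364 0.3495 0.068 ]
 [0.6261 0.2951 0.068 ]
 [0.5879 0.159  0.068 ]] [0.1401 0.1973 0.1414 0.1984] [0.51199973 0.25461031 0.068     ]
-16.359610911692855 -15.977316453664526 -16.1121503259878 -15.684663816084338
div [[0.604235   0.22726469 0.068     ]
 [0.54108638 0.24602261 0.068     ]] -16.543736967809963
tab [[0.42169109 0.28089654 0.086     ]]
rim [[0.38289994 0.20440692 0.092     ]
 [0.42651998 0.36462997 0.092     ]] 0.1660546141578762 -15.22943266386288
```

```bash
python3 -m jog '{"offset":[[0.05,0,0],[0,0,-0.8],[0,0,-0.8],[0,0,-0.8],[0,0,-0.5],[0,0,-0.3],[0,0,-0.2],[0,0,-0.2],[0,0,0],[0,0,0]],"angular":[[0,0,-0.16],[0,0,0],[0,0,0],[0,0,0],[0,0,0],[0,0,0],[0,0,0],[0,0,0],[0,0,0],[0,0,0]],"jaw":[60,60,60,60,60,60,60,60,60,60]}'; python3 - <<'E'
from h import *
st=manip.state();print(st['tool_pos'],np.degrees(np.arctan2(yaw(st)[1,0],yaw(st)[0,0])));im=manip.grab_frame('wrist');cv2.imwrite('pics/w8.png',im)
E
```

```text
time: 9.85
tool_pos: [0.5139, 0.2548, 0.0764]
tool_rot: [0.701, -0.7, 0.097, -0.098]
contact_force: [-0.3, -0.0, -0.1]
gripper_width: 0.703
[0.51385109 0.25481502 0.07637267] -15.893181054007364
```

View pics/w8.png

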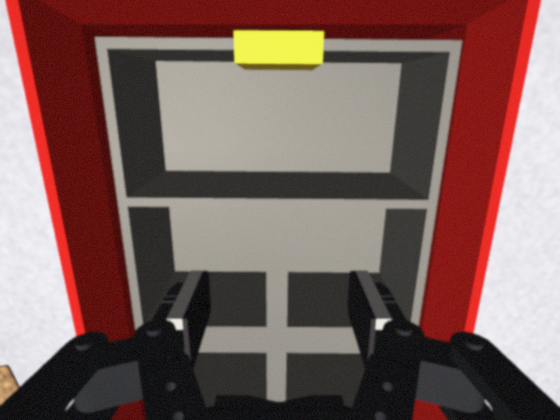

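The insert's divider (277,300) is centred between the fingers. The cross dividers are at rows 202 and 338.

```bash
python3 - <<'E'
from h import *
st=manip.state();C=cam('wrist',st)
A=onplane(C,[(277,202),(277,338)],.068);print(A,A.mean(0),np.linalg.norm(A[0]-A[1]))
B=onplane(C,[(96,38),(462,41)],.068);print(B,np.linalg.norm(B[0]-B[1]),np.degrees(np.arctan2(*(B[1]-B[0])[1::-1]))-90)
E
python3 -m jog '{"offset":[[-0.02,0,0],[0,0,-0.4],[0,0,-0.4],[0,0,-0.1],[0,0,0]],"angular":[[0,0,0],[0,0,0],[0,0,0],[0,0,0],[0,0,0]],"jaw":[60,60,60,60,60]}'
```

```text
[[0.47965345 0.26368411 0.068     ]
 [0.5476964  0.24418979 0.068     ]] [0.51367493 0.25393695 0.068     ] 0.07078043902834211
[[0.39836603 0.21553742 0.068     ]
 [0.43745503 0.34901139 0.068     ]] 0.1390800203202275 -16.323125697279337
time: 10.4
tool_pos: [0.5115, 0.2545, 0.0298]
tool_rot: [-0.7, 0.701, -0.098, 0.097]
contact_force: [0.2, 0.4, -0.8]
gripper_width: 0.702
```

```bash
python3 -m jog '{"offset":[[0,0,0],[0,0,0],[0,0,0],[0,0,0],[0,0,0],[0,0,0],[0,0,0],[0,0,0]],"angular":[[0,0,0],[0,0,0],[0,0,0],[0,0,0],[0,0,0],[0,0,0],[0,0,0],[0,0,0]],"jaw":[2,2,2,2,2,2,2,2]}'
python3 -m jog '{"offset":[[0,0,0.2],[0,0,0.4],[0,0,0.5],[0,0,0.5],[0,0,0.5],[0,0,0.5],[0,0,0.4],[0,0,0],[0,0,0]],"angular":[[0,0,0],[0,0,0],[0,0,0],[0,0,0],[0,0,0],[0,0,0],[0,0,0],[0,0,0],[0,0,0]],"jaw":[2,2,2,2,2,2,2,2,2]}'
python3 - <<'E'
from h import *
im=manip.grab_frame('scene');cv2.imwrite('pics/s9.png',im)
im=manip.grab_frame('wrist');cv2.imwrite('pics/w9.png',im)
E
```

```text
time: 11.2
tool_pos: [0.5127, 0.2547, 0.0314]
tool_rot: [0.7, -0.7, 0.097, -0.098]
contact_force: [-1.2, -1.3, 5.3]
gripper_width: 0.112
time: 12.1
tool_pos: [0.5114, 0.2544, 0.1792]
tool_rot: [-0.7, 0.701, -0.098, 0.097]
contact_force: [-0.6, -0.3, -5.5]
gripper_width: 0.112
```

View pics/s9.png

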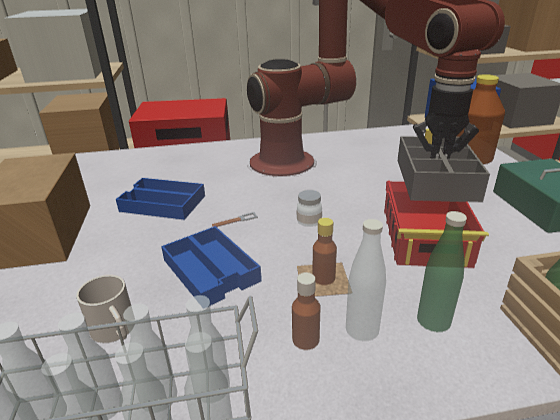

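View pics/w9.png

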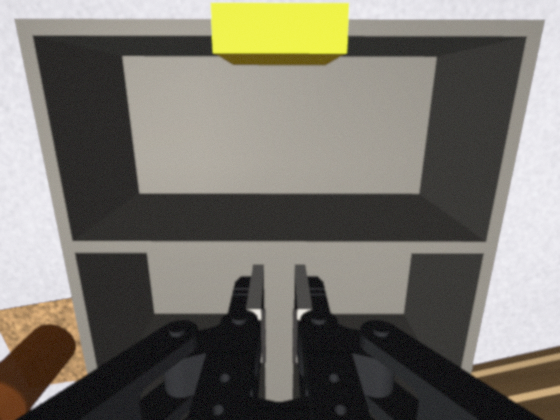

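The insert is lifted clear and level, about 60 mm above the rim, with the tab toward the robot at wrist (280,28). Fz is -5.5. Turning it -180° about z, which keeps the last joint in range.

```bash
python3 - <<'E'
from h import *
st=manip.state();C=cam('wrist',st);z=st['tool_pos'][2]+.0375
A=onplane(C,[(18,20),(545,22),(72,247),(490,246)],z)
m=yaw(st);L=(A-st['tool_pos'])@m;print(L.round(4)) # tool frame
E
python3 -m jog '{"offset":[[0,0,0],[0,0,0],[0,0,0],[0,0,0],[0,0,0],[0,0,0],[0,0,0],[0,0,0],[0,0,0],[0,0,0],[0,0,0],[0,0,0]],"angular":[[0,0,-0.5],[0,0,-1],[0,0,-1],[0,0,-1],[0,0,-1],[0,0,-1],[0,0,-1],[0,0,-1],[0,0,-1],[0,0,-1],[0,0,-1],[0,0,-1]],"jaw":[2,2,2,2,2,2,2,2,2,2,2,2]}'
python3 -m jog '{"offset":[[0,0,0],[0,0,0],[0,0,0],[0,0,0],[0,0,0],[0,0,0],[0,0,0],[0,0,0],[0,0,0],[0,0,0],[0,0,0],[0,0,0]],"angular":[[0,0,-1],[0,0,-1],[0,0,-1],[0,0,-1],[0,0,-1],[0,0,-1],[0,0,-1],[0,0,-1],[0,0,-1],[0,0,-1],[0,0,-1],[0,0,-1]],"jaw":[2,2,2,2,2,2,2,2,2,2,2,2]}'
python3 -m jog '{"offset":[[0,0,0],[0,0,0],[0,0,0],[0,0,0],[0,0,0],[0,0,0],[0,0,0],[0,0,0],[0,0,0]],"angular":[[0,0,-1],[0,0,-1],[0,0,-1],[0,0,-1],[0,0,-1],[0,0,-1],[0,0,-0.5],[0,0,0],[0,0,0]],"jaw":[2,2,2,2,2,2,2,2,2]}'
python3 - <<'E'
from h import *
st=manip.state();print(st['tool_pos'],st['joint_pos'],np.degrees(np.arctan2(yaw(st)[1,0],yaw(st)[0,0])),yaw(st)[:,1])
im=manip.grab_frame('scene');cv2.imwrite('pics/s10.png',im)
im=manip.grab_frame('wrist');cv2.imwrite('pics/w10.png',im)
im=manip.grab_frame('top');cv2.imwrite('pics/t10.png',im)
E
```

```text
[[-0.0987 -0.037  -0.0683]
 [-0.0981 -0.0373  0.0691]
 [-0.0343 -0.0372 -0.0656]
 [-0.0348 -0.0375  0.0663]]
time: 13.4
tool_pos: [0.5109, 0.2542, 0.1778]
tool_rot: [-0.52, 0.522, -0.479, 0.478]
contact_force: [1.0, 0.2, -5.3]
gripper_width: 0.109
time: 14.6
tool_pos: [0.5109, 0.2542, 0.1778]
tool_rot: [-0.139, 0.142, -0.693, 0.693]
contact_force: [0.3, 0.3, -4.2]
gripper_width: 0.11
time: 15.5
tool_pos: [0.5113, 0.2544, 0.1787]
tool_rot: [0.098, -0.096, -0.7, 0.701]
contact_force: [0.7, -0.3, -4.9]
gripper_width: 0.107
[0.51130817 0.25437203 0.17872631] [ 3.31320584e-01 -3.53020544e-02  1.79050203e+00  4.78381975e-05
  1.38895870e+00  2.17818025e+00] 164.1821496714098 [-2.44176951e-03 -7.90215773e-04 -9.99996707e-01]
```

View pics/s10.png

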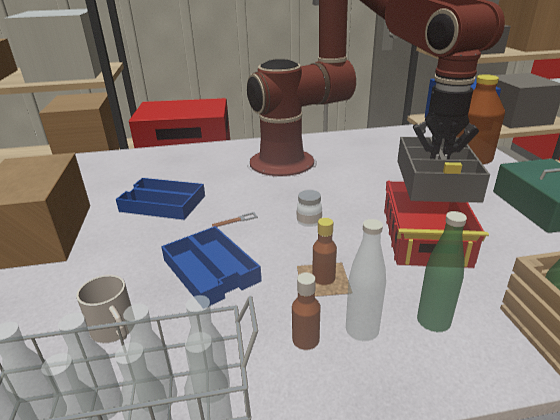

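View pics/w10.png

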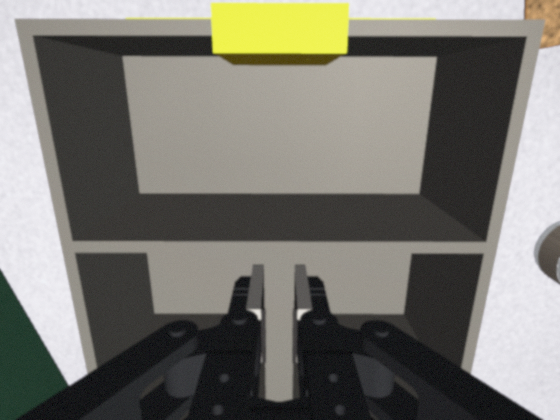

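View pics/t10.png

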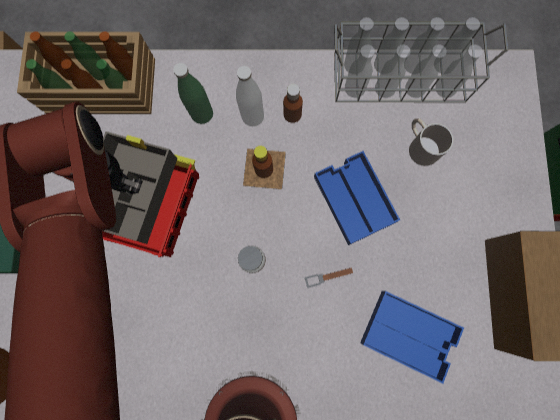

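After the half turn the yellow tab faces the crate's yellow end, at scene (452,168) and wrist (280,28). The insert hasn't slipped in the hand. Now I'll check the insert-to-crate offset in one common view before lowering.

```bash
python3 - <<'E'
from h import *
d=np.load('pics/w1.npz');C=(d['K'],d['R'],d['t'])
f=lambda p:(190+p[0]/2.7-.3,140+p[1]/2.7-.3)
a=lambda v:np.degrees(np.arctan2(v[1],v[0]))
for pts,z in [([(111,82),(442,92),(407,491),(119,488)],.068),([(60,66),(492,72),(449,558),(77,556)],.092)]:
    P=onplane(C,[f(p) for p in pts],z)
    print(P.round(4),np.linalg.norm(np.roll(P,-1,0)-P,axis=1).round(4),P.mean(0));print(a(P[3]-P[0]),a(P[2]-P[1]),a(P[1]-P[0])-90,a(P[2]-P[3])-90)
E
```

```text
[[0.3951 0.2151 0.068 ]
 [0.4354 0.3493 0.068 ]
 [0.6252 0.294  0.068 ]
 [0.5874 0.159  0.068 ]] [0.1401 0.1977 0.1402 0.2003] [0.51078869 0.25436655 0.068     ]
-16.261920297996365 -16.236710345544992 -16.73850795472609 -15.636256026211797
[[0.3799 0.202  0.092 ]
 [0.4264 0.3665 0.092 ]
 [0.6488 0.3052 0.092 ]
 [0.6027 0.1366 0.092 ]] [0.1709 0.2307 0.1748 0.2322] [0.51444177 0.25257895 0.092     ]
-16.34140548782117 -15.393928860652982 -15.786784004328936 -15.299685814234692
```

```bash
python3 -m jog '{"offset":[[0.06,-0.03,0],[0,0,-0.4],[0,0,-0.5],[0,0,-0.3],[0,0,-0.2],[0,0,0],[0,0,0]],"angular":[[0,0,0.05],[0,0,0],[0,0,0],[0,0,0],[0,0,0],[0,0,0],[0,0,0]],"jaw":[2,2,2,2,2,2,2]}'
python3 - <<'E'
from h import *
st=manip.state();print(st['tool_pos'],np.degrees(np.arctan2(yaw(st)[1,0],yaw(st)[0,0])))
im=manip.grab_frame('wrist');cv2.imwrite('pics/w11.png',im)
im=manip.grab_frame('scene');cv2.imwrite('pics/s11.png',cv2.resize(im[120:280,360:520],None,fx=3.7,fy=3.7,interpolation=cv2.INTER_CUBIC))
E
```

```text
time: 16.35
tool_pos: [0.5156, 0.2533, 0.111]
tool_rot: [-0.096, 0.096, 0.701, -0.7]
contact_force: [-0.4, -0.2, -4.3]
gripper_width: 0.107
[0.51559408 0.25327393 0.110986  ] 164.42036211587418
```

View pics/w11.png

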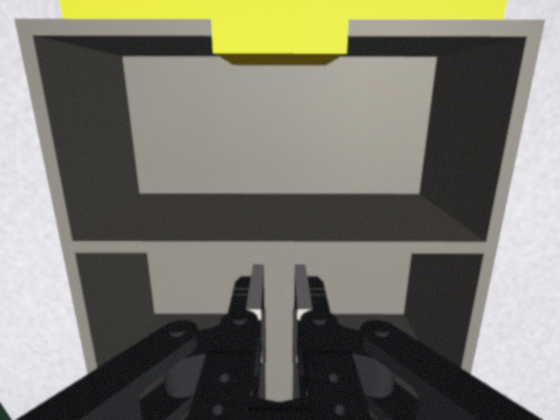

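View pics/s11.png

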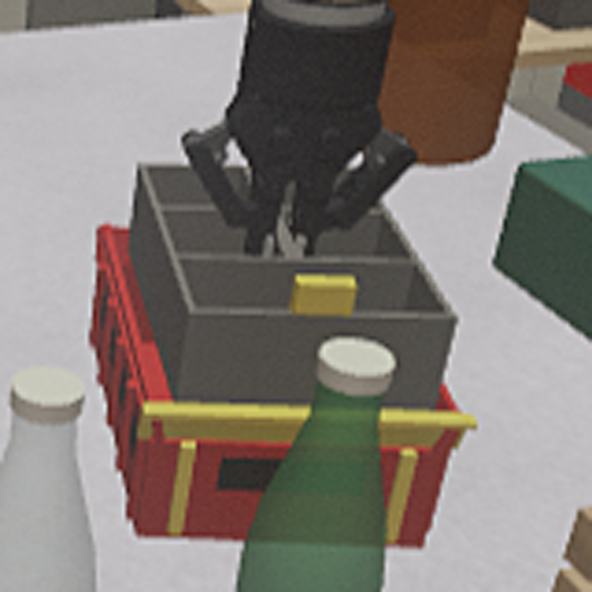

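The wrist view shows the yellow end rim running from column 60 to 505, centred on the insert at about 281. The insert is aligned sideways, so I keep lowering.

```bash
python3 -m jog '{"offset":[[0,0,-0.2],[0,0,-0.2],[0,0,-0.15],[0,0,0]],"angular":[[0,0,0],[0,0,0],[0,0,0],[0,0,0]],"jaw":[2,2,2,2]}'
```

```text
time: 16.85
tool_pos: [0.5117, 0.2548, 0.0818]
tool_rot: [-0.099, 0.093, 0.701, -0.7]
contact_force: [-11.7, 5.5, 1.6]
gripper_width: 0.109
```

```bash
python3 -m jog '{"offset":[[0,0,-0.15],[0,0,-0.15],[0,0,-0.15],[0,0,0]],"angular":[[0,0,0],[0,0,0],[0,0,0],[0,0,0]],"jaw":[2,2,2,2]}'
```

```text
time: 17.25
tool_pos: [0.5103, 0.2552, 0.0619]
tool_rot: [-0.101, 0.091, 0.701, -0.7]
contact_force: [-23.7, 3.5, 18.8]
gripper_width: 0.106
```

The end of the insert is pushing on the crate's yellow-end wall (Fx -24), so I relieve it along the crate's -x.

```bash
python3 -m jog '{"offset":[[-0.06,0.02,0.05],[-0.06,0.02,0],[0,0,0],[0,0,0]],"angular":[[0,0,0],[0,0,0],[0,0,0],[0,0,0]],"jaw":[2,2,2,2]}'
python3 - <<'E'
from h import *
st=manip.state();print(st['tool_pos'],st['contact_force'],st['ft_torque'],np.degrees(np.arctan2(yaw(st)[1,0],yaw(st)[0,0])),yaw(st)[:,1])
im=manip.grab_frame('wrist');cv2.imwrite('pics/w12.png',im)
im=manip.grab_frame('scene');cv2.imwrite('pics/s12.png',cv2.resize(im[120:280,360:520],None,fx=3.7,fy=3.7,interpolation=cv2.INTER_CUBIC))
E
```

```text
time: 17.65
tool_pos: [0.5092, 0.2552, 0.0628]
tool_rot: [-0.096, 0.096, 0.701, -0.7]
contact_force: [-0.7, 0.2, -3.3]
gripper_width: 0.111
[0.50923649 0.25517304 0.06280916] [-0.66897297  0.22442634 -3.26605745] [ 0.17678423  0.28930824 -0.12067194] 164.3966039002372 [ 1.07576613e-04  4.40175084e-04 -9.99999897e-01]
```

View pics/w12.png

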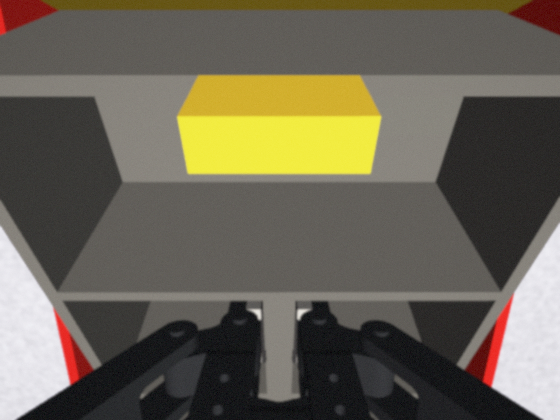

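View pics/s12.png

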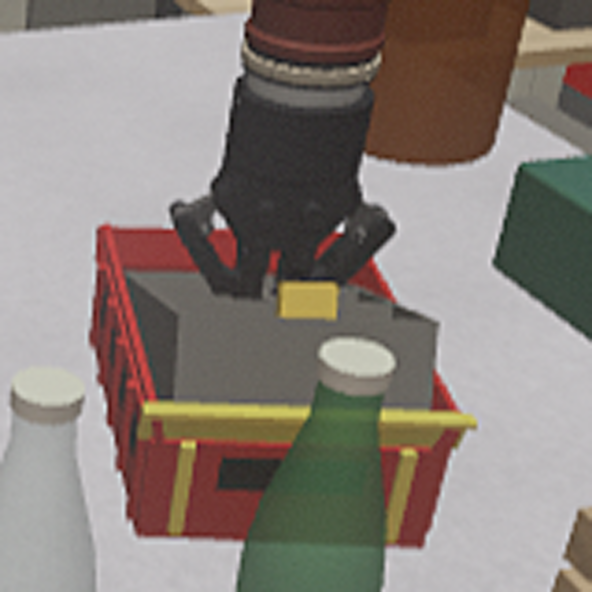

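The tab end caught on the yellow-end wall and the insert pitched about the finger pads. It is now tab-end up, and the tab shows at wrist (280,130). I'll lift it back out gently, measure the pitch and correct it with the tool's tilt.

```bash
python3 -m jog '{"offset":[[0,0,0.1],[0,0,0.2],[0,0,0.3],[0,0,0.4],[0,0,0.5],[0,0,0.5],[0,0,0.5],[0,0,0],[0,0,0]],"angular":[[0,0,0],[0,0,0],[0,0,0],[0,0,0],[0,0,0],[0,0,0],[0,0,0],[0,0,0],[0,0,0]],"jaw":[2,2,2,2,2,2,2,2,2]}'
python3 - <<'E'
from h import *
st=manip.state();print(st['tool_pos'],st['contact_force'])
im=manip.grab_frame('wrist');cv2.imwrite('pics/w13.png',im)
im=manip.grab_frame('scene');cv2.imwrite('pics/s13.png',cv2.resize(im[120:280,360:520],None,fx=3.7,fy=3.7,interpolation=cv2.INTER_CUBIC))
E
```

```text
time: 18.65
tool_pos: [0.5094, 0.2552, 0.1888]
tool_rot: [-0.095, 0.097, 0.701, -0.7]
contact_force: [-0.6, 0.5, -5.0]
gripper_width: 0.107
[0.50944153 0.25518569 0.18882998] [-0.60201169  0.47986953 -5.01045091]
```

View pics/w13.png

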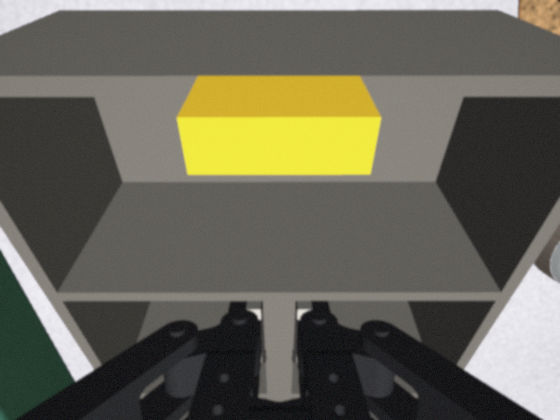

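View pics/s13.png

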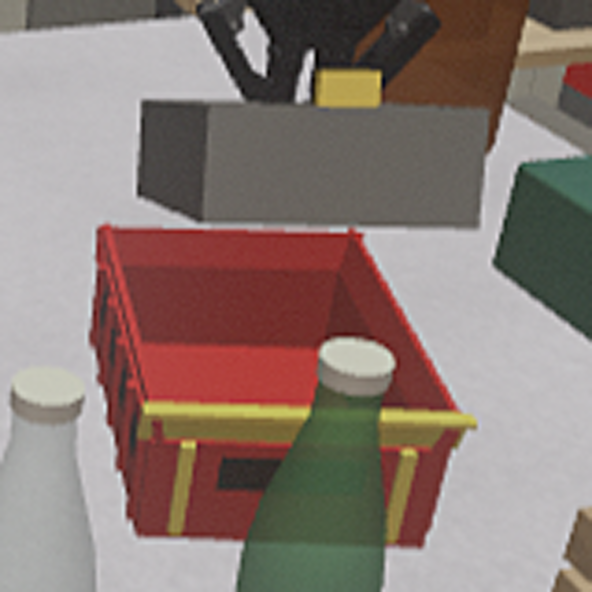

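The insert is held firmly and out of the crate, but pitched. I'll get its in-hand pose with solvePnP on its visible corners.

```bash
python3 - <<'E'
from h import *
st=manip.state();c=manip.camera_model('wrist');K=cam('wrist',st)[0]
obj=np.array([(98.5,70,0),(98.5,-70,0),(98.5,15,80),(98.5,-15,80),(88.5,15,80),(88.5,-15,80),(98.5,15,62),(98.5,-15,62),(35,66,4),(35,-66,4),(35,66,62),(35,-66,62)],float)/1000
img=np.array([(62,10),(500,10),(178,117),(380,117),(187,174),(370,174),(197,75),(360,75),(122,182),(437,182),(60,292),(500,292)],float)
ok,rv,tv=cv2.solvePnP(obj,img,K,None)
e=cv2.projectPoints(obj,rv,tv,K,None)[0][:,0]-img;print('err',e.round(1).tolist())
T=np.eye(4);T[:3,:3]=cv2.Rodrigues(rv)[0];T[:3,3]=tv.ravel()
G=c['mount']@T; print('in tool',G.round(4))
W=np.eye(4);W[:3,:3]=yaw(st);W[:3,3]=st['tool_pos'];I=W@G
print('world',I.round(4)); x=I[:3,0];print('pitch',np.degrees(np.arcsin(x[2])),'yaw',np.degrees(np.arctan2(x[1],x[0])),'roll',np.degrees(np.arctan2(I[2,1],I[2,2])))
np.save('pics/G.npy',G)
E
```

```text
err [[-0.6, 0.2], [-0.8, -0.4], [-1.1, -0.1], [0.3, -0.1], [0.8, -0.1], [-0.4, 0.0], [1.5, 0.6], [-0.4, 0.5], [1.9, -0.7], [-0.9, -0.4], [-1.7, -0.7], [1.5, 0.3]]
in tool [[-9.341e-01  0.000e+00  3.569e-01 -1.370e-02]
 [-3.569e-01  5.400e-03 -9.341e-01  2.290e-02]
 [-1.900e-03 -1.000e+00 -5.000e-03  7.000e-04]
 [ 0.000e+00  0.000e+00  0.000e+00  1.000e+00]]
world [[ 0.9012  0.2687 -0.3399  0.521 ]
 [-0.2488  0.9632  0.1017  0.2503]
 [ 0.3547 -0.007   0.9349  0.1632]
 [ 0.      0.      0.      1.    ]]
pitch 20.77808537018061 yaw -15.433913395917545 roll -0.4307874850327112
```

PnP fits to under 2 px: pitch 20.8° tab-up, yaw -15.4°, roll about 0. I'll tilt the tool +20.8° about the insert's y to level it and move the origin over where the insert first stood.

```bash
python3 -m jog '{"offset":[[-0.02,0.01,0],[-0.02,0.01,0],[-0.02,0,0],[0,0,0],[0,0,0],[0,0,0],[0,0,0]],"angular":[[0.18,0.65,0],[0.18,0.67,0],[0.18,0.67,0],[0.18,0.67,0],[0.2,0.68,-0.03],[0,0,0],[0,0,0]],"jaw":[2,2,2,2,2,2,2]}'
cat > ins.py <<'E'
from h import *
st=manip.state();G=np.load('pics/G.npy');W=np.eye(4);W[:3,:3]=yaw(st);W[:3,3]=st['tool_pos'];I=W@G;x=I[:3,0]
print('origin',I[:3,3].round(4),'pitch',np.degrees(np.arcsin(x[2])).round(2),'yaw',np.degrees(np.arctan2(x[1],x[0])).round(2),'roll',np.degrees(np.arctan2(I[2,1],I[2,2])).round(2),'F',st['contact_force'].round(1),'M',st['ft_torque'].round(2))
E
python3 ins.py;  python3 - <<'E'
from h import *
im=manip.grab_frame('wrist');cv2.imwrite('pics/w14.png',im)
im=manip.grab_frame('scene');cv2.imwrite('pics/s14.png',cv2.resize(im[120:280,360:520],None,fx=3.7,fy=3.7,interpolation=cv2.INTER_CUBIC))
E
```

```text
time: 19.45
tool_pos: [0.5057, 0.2558, 0.186]
tool_rot: [-0.222, -0.031, 0.705, -0.672]
contact_force: [-0.5, 0.4, -3.1]
gripper_width: 0.105
origin [0.5099 0.2537 0.1598] pitch 0.08 yaw -15.65 roll -0.45 F [-0.5  0.4 -3.1] M [-0.15 -0.41 -0.04]
```

View pics/w14.png

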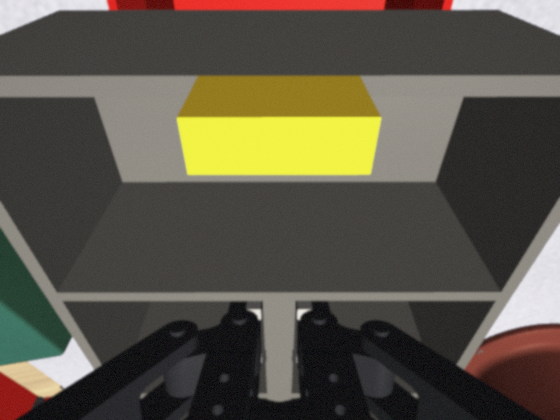

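View pics/s14.png

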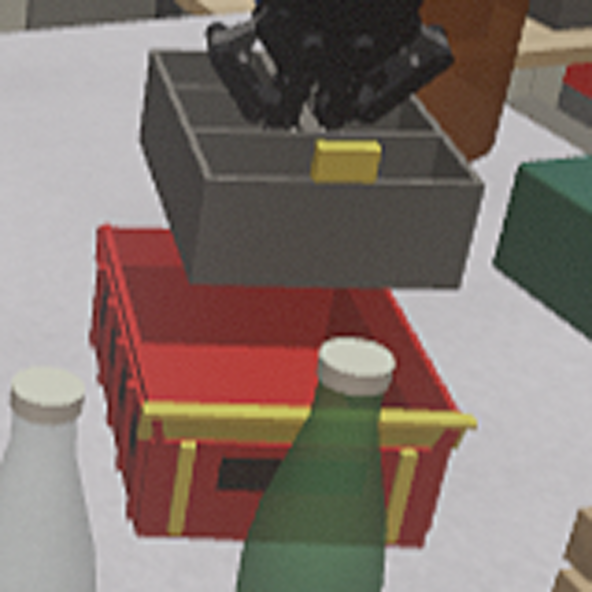

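The insert is level now (pitch 0.1°, yaw -15.6°), with the tab toward the yellow end. In the wrist view the crate opening spans columns 108 to 452, centred on the insert. Lowering in small steps.

```bash
python3 -m jog '{"offset":[[0,0,-0.4],[0,0,-0.4],[0,0,-0.3],[0,0,-0.2],[0,0,0],[0,0,0]],"angular":[[0,0,0],[0,0,0],[0,0,0],[0,0,0],[0,0,0],[0,0,0]],"jaw":[2,2,2,2,2,2]}'; python3 ins.py
python3 - <<'E'
from h import *
im=manip.grab_frame('wrist');cv2.imwrite('pics/w15.png',im)
im=manip.grab_frame('top');cv2.imwrite('pics/t15.png',im)
im=manip.grab_frame('scene');cv2.imwrite('pics/s15.png',cv2.resize(im[120:280,360:520],None,fx=3.7,fy=3.7,interpolation=cv2.INTER_CUBIC))
E
```

```text
time: 20.15
tool_pos: [0.5062, 0.2563, 0.1233]
tool_rot: [-0.221, -0.031, 0.706, -0.672]
contact_force: [0.3, -0.2, -4.4]
gripper_width: 0.113
origin [0.5106 0.2543 0.0971] pitch 0.15 yaw -15.62 roll -0.34 F [ 0.3 -0.2 -4.4] M [-0.09 -0.39  0.04]
```

View pics/w15.png

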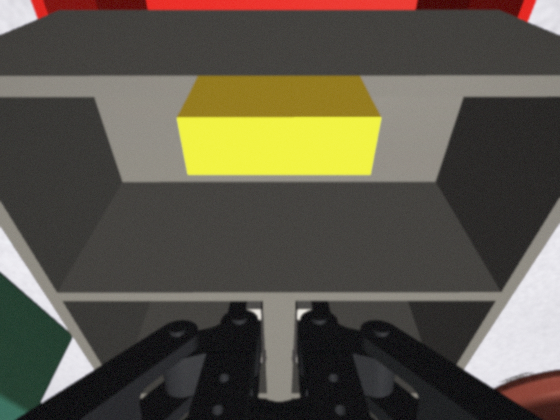

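View pics/s15.png

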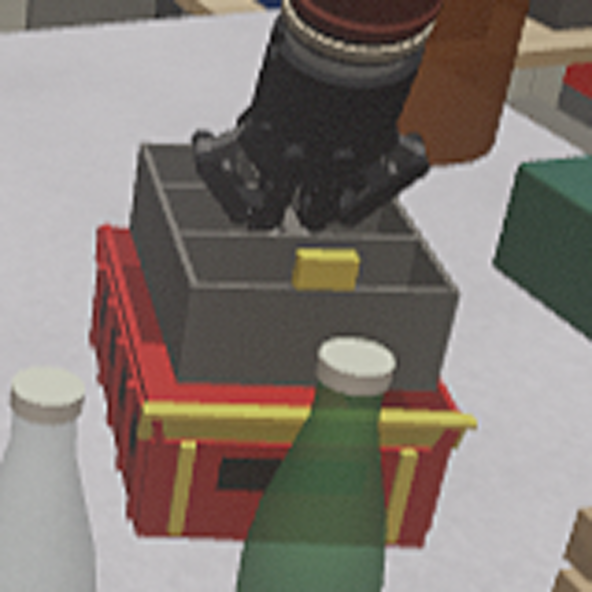

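```bash
python3 -m jog '{"offset":[[0,0,-0.15],[0,0,-0.15],[0,0,-0.15],[0,0,0]],"angular":[[0,0,0],[0,0,0],[0,0,0],[0,0,0]],"jaw":[2,2,2,2]}'; python3 ins.py
```

```text
time: 20.7
tool_pos: [0.5048, 0.2557, 0.0982]
tool_rot: [-0.223, -0.032, 0.705, -0.672]
contact_force: [-0.1, -1.1, -4.6]
gripper_width: 0.11
origin [0.509  0.2537 0.072 ] pitch -0.05 yaw -15.63 roll -0.47 F [-0.1 -1.1 -4.6] M [-0.12 -0.36  0.05]
```

```bash
python3 -m jog '{"offset":[[0,0,-0.1],[0,0,-0.1],[0,0,0]],"angular":[[0,0,0],[0,0,0],[0,0,0]],"jaw":[2,2,2]}'; python3 ins.py
```

```text
time: 21.0
tool_pos: [0.5055, 0.2559, 0.0894]
tool_rot: [-0.222, -0.032, 0.706, -0.672]
contact_force: [-0.4, 0.7, -4.6]
gripper_width: 0.108
origin [0.5098 0.2539 0.0631] pitch 0.05 yaw -15.63 roll -0.41 F [-0.4  0.7 -4.6] M [-0.13 -0.41  0.03]
```

The bottom edge is in the upright part and free of side force, so I'm going on down.

```bash
python3 -m jog '{"offset":[[0,0,-0.15],[0,0,-0.15],[0,0,-0.1],[0,0,0]],"angular":[[0,0,0],[0,0,0],[0,0,0],[0,0,0]],"jaw":[2,2,2,2]}'; python3 ins.py
```

```text
time: 21.4
tool_pos: [0.5051, 0.2558, 0.0689]
tool_rot: [-0.223, -0.032, 0.705, -0.672]
contact_force: [0.3, -0.3, -5.0]
gripper_width: 0.111
origin [0.5094 0.2538 0.0427] pitch 0.0 yaw -15.63 roll -0.44 F [ 0.3 -0.3 -5. ] M [-0.08 -0.45 -0.02]
```

```bash
python3 -m jog '{"offset":[[0,0,-0.15],[0,0,-0.15],[0,0,-0.1],[0,0,0]],"angular":[[0,0,0],[0,0,0],[0,0,0],[0,0,0]],"jaw":[2,2,2,2]}'; python3 ins.py
```

```text
time: 21.8
tool_pos: [0.5052, 0.2558, 0.049]
tool_rot: [-0.223, -0.032, 0.706, -0.672]
contact_force: [-0.6, -0.3, -4.9]
gripper_width: 0.107
origin [0.5095 0.2538 0.0228] pitch 0.01 yaw -15.63 roll -0.43 F [-0.6 -0.3 -4.9] M [-0.11 -0.39 -0.02]
```

```bash
python3 -m jog '{"offset":[[0,0,-0.12],[0,0,-0.12],[0,0,-0.06],[0,0,0]],"angular":[[0,0,0],[0,0,0],[0,0,0],[0,0,0]],"jaw":[2,2,2,2]}'; python3 ins.py
```

```text
time: 22.2
tool_pos: [0.5055, 0.256, 0.0345]
tool_rot: [-0.222, -0.032, 0.706, -0.672]
contact_force: [-0.1, 0.2, -4.9]
gripper_width: 0.11
origin [0.5098 0.2539 0.0083] pitch 0.05 yaw -15.63 roll -0.4 F [-0.1  0.2 -4.9] M [-0.17 -0.43  0.06]
```

```bash
python3 -m jog '{"offset":[[0,0,-0.04],[0,0,-0.02],[0,0,0]],"angular":[[0,0,0],[0,0,0],[0,0,0]],"jaw":[2,2,2]}'; python3 ins.py
```

```text
time: 22.5
tool_pos: [0.5061, 0.2561, 0.0323]
tool_rot: [-0.222, -0.031, 0.706, -0.672]
contact_force: [-0.2, -0.3, -4.6]
gripper_width: 0.11
origin [0.5104 0.2541 0.0061] pitch 0.12 yaw -15.63 roll -0.36 F [-0.2 -0.3 -4.6] M [-0.15 -0.44  0.05]
```

```bash
python3 -m jog '{"offset":[[0,0,-0.04],[0,0,0],[0,0,0]],"angular":[[0,0,0],[0,0,0],[0,0,0]],"jaw":[2,2,2]}'; python3 ins.py
```

```text
time: 22.8
tool_pos: [0.5065, 0.2562, 0.0313]
tool_rot: [-0.222, -0.031, 0.706, -0.672]
contact_force: [0.2, -1.4, 3.3]
gripper_width: 0.108
origin [0.5108 0.2542 0.005 ] pitch 0.14 yaw -15.63 roll -0.33 F [ 0.2 -1.4  3.3] M [-0.13  0.3   0.06]
```

It stands on the crate floor: Fz turned positive at exactly the expected height. Releasing and rising, then untilting the tool.

```bash
python3 -m jog '{"offset":[[0,0,0],[0,0,0],[0,0,0],[0,0,0],[0,0,0.2],[0,0,0.5],[0,0,0.8],[0,0,0.8],[0,0,0.8],[0,0,0]],"angular":[[0,0,0],[0,0,0],[0,0,0],[0,0,0],[0,0,0],[0,0,0],[0,0,0],[0,0,0],[0,0,0],[0,0,0]],"jaw":[50,55,55,55,55,55,55,55,55,55]}'
python3 -m jog '{"offset":[[0,0,0.5],[0,0,0.5],[0,0,0],[0,0,0],[0,0,0],[0,0,0],[0,0,0]],"angular":[[-0.18,-0.65,0],[-0.18,-0.67,0],[-0.18,-0.67,0],[-0.18,-0.67,0],[-0.2,-0.68,0],[0,0,0],[0,0,0]],"jaw":[85,85,85,85,85,85,85]}'
python3 - <<'E'
from h import *
st=manip.state();C=cam('wrist',st);np.savez('pics/w16',K=C[0],R=C[1],t=C[2]);print(yaw(st)[:,1],st['joint_pos'])
im=manip.grab_frame('wrist');cv2.imwrite('pics/w16.png',im)
im=manip.grab_frame('scene');cv2.imwrite('pics/s16.png',im)
E
```

```text
time: 23.8
tool_pos: [0.5097, 0.2573, 0.1935]
tool_rot: [-0.217, -0.027, 0.709, -0.671]
contact_force: [1.0, 1.1, 1.1]
gripper_width: 0.639
time: 24.5
tool_pos: [0.5057, 0.2562, 0.2354]
tool_rot: [-0.097, 0.096, 0.701, -0.7]
contact_force: [0.8, 0.8, 0.4]
gripper_width: 0.995
[-8.30664917e-04  1.26676086e-03 -9.99998853e-01] [ 3.36935821e-01 -8.76703378e-02  1.74470312e+00  1.47558627e-03
  1.48492513e+00  2.18185508e+00]
```

View pics/w16.png

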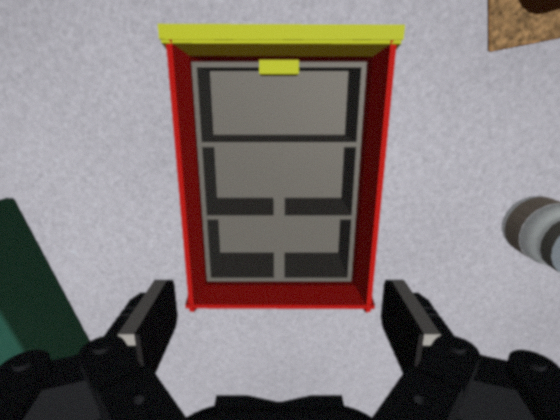

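View pics/s16.png

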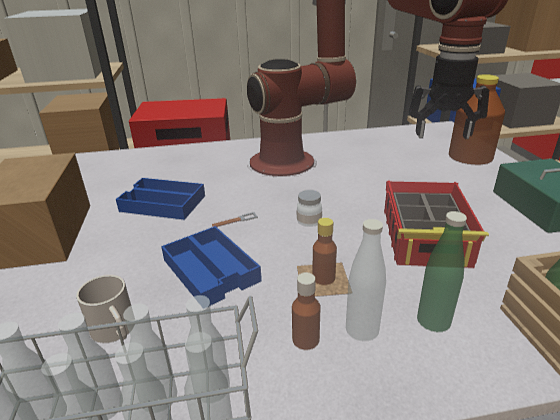

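The insert is fully home and level in the crate, with its tab at the yellow end (wrist (279,67)). Its outline is (191,62), (367,62), (354,282), (206,282). Measuring it for the tray.

```bash
python3 - <<'E'
from h import *
d=np.load('pics/w16.npz');C=(d['K'],d['R'],d['t'])
a=lambda v:np.degrees(np.arctan2(v[1],v[0]))
P=onplane(C,[(190.5,61.5),(367.5,61.5),(354,282),(206,282.5)],.068)
print(P.round(4),np.linalg.norm(np.roll(P,-1,0)-P,axis=1).round(4),P.mean(0));print(a(P[0]-P[3]),a(P[1]-P[2]),a(P[0]-P[1])-90)
im=cv2.imread('pics/w16.png');hsv=cv2.cvtColor(im,cv2.COLOR_BGR2HSV)
t=onplane(C,[(279,67)],.086);print('tab',t)
T=cam('top')
E
```

```text
[[0.6248 0.2954 0.068 ]
 [0.5866 0.1599 0.068 ]
 [0.3958 0.2112 0.068 ]
 [0.4341 0.3494 0.068 ]] [0.1408 0.1976 0.1434 0.1982] [0.51034092 0.25396872 0.068     ]
-15.812647053651602 -15.058602971191126 -15.727890662945427
tab [[0.60071818 0.22904036 0.086     ]]
```

```bash
python3 -m jog '{"offset":[[0,-0.3,0.3],[0,-0.6,0.2],[0,-0.7,0],[0,-0.7,0],[0,-0.7,0],[0,-0.7,0],[0,-0.7,0],[0,-0.7,0],[0,-0.7,0],[0,-0.7,0],[0,-0.7,0],[0,-0.7,0]],"angular":[[0,0,0.3],[0,0,0.5],[0,0,0.5],[0,0,0.5],[0,0,0.5],[0,0,0.5],[0,0,0.5],[0,0,0.5],[0,0,0.5],[0,0,0.5],[0,0,0.5],[0,0,0.5]],"jaw":[85,85,85,85,85,85,85,85,85,85,85,85]}'
python3 -m jog '{"offset":[[0.1,-0.7,0],[0.1,-0.7,0],[0.1,-0.4,0],[0,0,0],[0,0,0]],"angular":[[0,0,0.5],[0,0,0.5],[0,0,0.1],[0,0,0],[0,0,0]],"jaw":[70,70,70,70,70]}'
python3 - <<'E'
from h import *
st=manip.state();C=cam('wrist',st);np.savez('pics/w17',K=C[0],R=C[1],t=C[2]);print(st['tool_pos'],np.degrees(np.arctan2(yaw(st)[1,0],yaw(st)[0,0])),st['joint_pos'])
im=manip.grab_frame('wrist');cv2.imwrite('pics/w17.png',im)
E
```

```text
time: 25.8
tool_pos: [0.506, -0.141, 0.2602]
tool_rot: [0.117, -0.118, 0.698, -0.697]
contact_force: [0.6, 0.5, 0.9]
gripper_width: 0.999
time: 26.3
tool_pos: [0.521, -0.2292, 0.2598]
tool_rot: [0.156, -0.157, 0.69, -0.689]
contact_force: [0.4, -0.1, -0.1]
gripper_width: 0.819
[ 0.52097018 -0.22919515  0.25976816] -154.4176568526687 [-5.45791223e-01 -9.38602267e-02  1.71001483e+00  1.20257770e-03
  1.52799344e+00  5.78456539e-01]
```

View pics/w17.png

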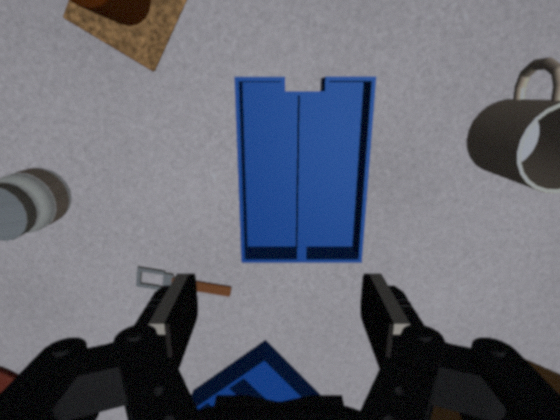

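Tray A is below. Its outline is at (236,78), (375,77), (361,263), (242,263), with the notch at the top at (304,85). It's beside the mug and mat as expected, and the nearer tray is at the bottom of the image.

```bash
python3 - <<'E'
from h import *
d=np.load('pics/w17.npz');C=(d['K'],d['R'],d['t'])
a=lambda v:np.degrees(np.arctan2(v[1],v[0]))
P=onplane(C,[(235.5,77.5),(375.5,77),(361.5,263),(241.5,263.5)],.04)
print(P.round(4),np.linalg.norm(np.roll(P,-1,0)-P,axis=1).round(4),P.mean(0));print(a(P[0]-P[3]),a(P[1]-P[2]),a(P[0]-P[1])-90,a(P[3]-P[2])-90)
print(P.mean(0)-manip.state()['tool_pos'])
im=cv2.imread('pics/w17.png');m=cv2.inRange(cv2.cvtColor(im,cv2.COLOR_BGR2HSV),(105,120,30),(125,255,255));m[300:]=0
c=max(cv2.findContours(m,0,2)[0],key=cv2.contourArea);print(cv2.approxPolyDP(c,4,True)[:,0].tolist())
E
```

```text
[[ 0.588  -0.1514  0.04  ]
 [ 0.6453 -0.2702  0.04  ]
 [ 0.471  -0.3546  0.04  ]
 [ 0.4127 -0.2346  0.04  ]] [0.1319 0.1936 0.1334 0.194 ] [ 0.52922308 -0.25269959  0.04      ]
25.374261556316398 25.82065420016388 25.755302538728046 25.90994081172613
[ 0.00822667 -0.02409705 -0.21995404]
[[235, 78], [242, 261], [360, 261], [375, 78], [326, 77], [319, 92], [285, 92], [282, 77]]
```

```bash
python3 -m jog '{"offset":[[0.16,-0.48,0],[0,0,-0.7],[0,0,-0.7],[0,0,-0.7],[0,0,-0.7],[0,0,-0.5],[0,0,0],[0,0,0]],"angular":[[0,0,0.02],[0,0,0],[0,0,0],[0,0,0],[0,0,0],[0,0,0],[0,0,0],[0,0,0]],"jaw":[60,60,60,60,60,60,60,60]}'
python3 - <<'E'
from h import *
st=manip.state();C=cam('wrist',st);print(st['tool_pos'],np.degrees(np.arctan2(yaw(st)[1,0],yaw(st)[0,0])))
im=manip.grab_frame('wrist');cv2.imwrite('pics/w18.png',im)
E
```

```text
time: 27.15
tool_pos: [0.5292, -0.2521, 0.0957]
tool_rot: [0.158, -0.158, 0.69, -0.689]
contact_force: [0.4, -0.0, 0.9]
gripper_width: 0.703
[ 0.52924666 -0.25207685  0.0957188 ] -154.15818082299984
```

View pics/w18.png

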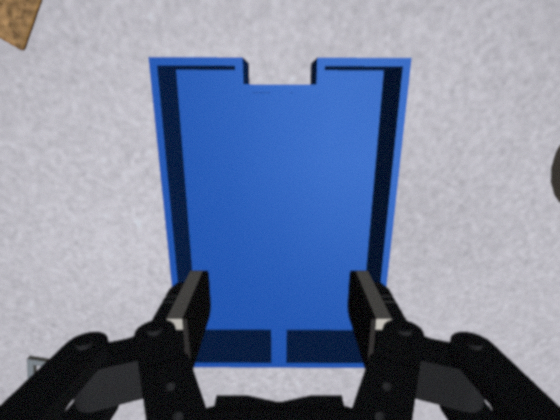

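The tray's divider, at column 279, is centred between the fingers, and the notch at (280,72) is also on the centre line. Going down to grip.

```bash
python3 -m jog '{"offset":[[0,0,-0.5],[0,0,-0.5],[0,0,-0.4],[0,0,-0.2],[0,0,-0.08],[0,0,0],[0,0,0],[0,0,0],[0,0,0],[0,0,0],[0,0,0],[0,0,0]],"angular":[[0,0,0],[0,0,0],[0,0,0],[0,0,0],[0,0,0],[0,0,0],[0,0,0],[0,0,0],[0,0,0],[0,0,0],[0,0,0],[0,0,0]],"jaw":[60,60,60,60,60,60,2,2,2,2,2,2]}'
```

```text
time: 28.4
tool_pos: [0.5296, -0.2533, 0.0122]
tool_rot: [-0.158, 0.157, -0.689, 0.689]
contact_force: [-0.6, 1.3, 5.1]
gripper_width: 0.104
```

```bash
python3 -m jog '{"offset":[[0,0,0.1],[0,0,0.3],[0,0,0.6],[0,0,0.6],[0,0,0.7],[0,0,0.8],[0,0,0.8],[0,0,0.8],[0,0,0.3],[0,0,0],[0,0,0]],"angular":[[0,0,0],[0,0,0],[0,0,0],[0,0,0],[0,0,0],[0,0,0],[0,0,0],[0,0,0],[0,0,0],[0,0,0],[0,0,0]],"jaw":[2,2,2,2,2,2,2,2,2,2,2]}'
python3 - <<'E'
from h import *
im=manip.grab_frame('wrist');cv2.imwrite('pics/w19.png',im)
im=manip.grab_frame('scene');cv2.imwrite('pics/s19.png',im)
E
```

```text
time: 29.5
tool_pos: [0.5283, -0.2524, 0.2592]
tool_rot: [0.157, -0.159, 0.69, -0.688]
contact_force: [0.0, -0.1, -2.7]
gripper_width: 0.104
```

View pics/w19.png

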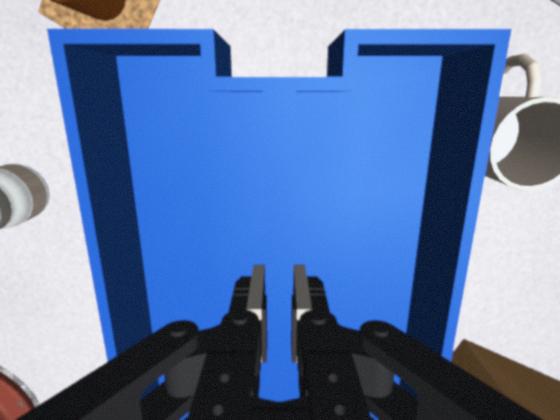

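View pics/s19.png

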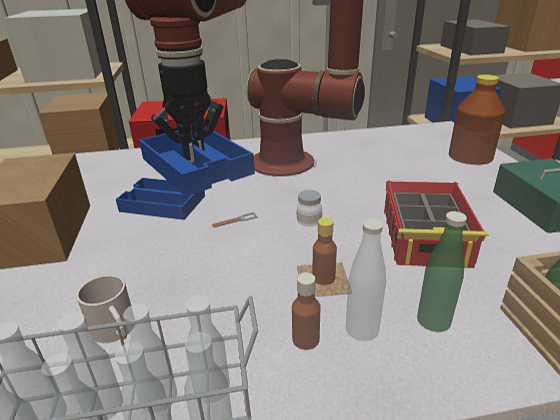

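The tray is lifted level, with the notch at the top of the wrist view at (280,50) and Fz at -2.7. The second tray and the opener are untouched. Carrying it over while turning about -41°.

```bash
python3 - <<'E'
from h import *
st=manip.state();C=cam('wrist',st);z=st['tool_pos'][2]+.0278
A=onplane(C,[(50,30),(510,30),(214,30),(346,30)],z)
print(((A-st['tool_pos'])@yaw(st)).round(4))
E
python3 -m jog '{"offset":[[0,0.3,0],[0,0.6,0],[-0.03,0.65,0],[-0.03,0.65,0],[-0.03,0.65,0],[-0.03,0.65,0],[-0.03,0.65,0],[-0.03,0.65,0],[-0.03,0.65,0],[-0.03,0.65,0],[-0.03,0.65,0],[-0.03,0.65,0]],"angular":[[0,0,-0.3],[0,0,-0.4],[0,0,-0.45],[0,0,-0.45],[0,0,-0.45],[0,0,-0.45],[0,0,-0.45],[0,0,-0.45],[0,0,-0.45],[0,0,-0.45],[0,0,-0.45],[0,0,-0.45]],"jaw":[2,2,2,2,2,2,2,2,2,2,2,2]}'
python3 -m jog '{"offset":[[-0.03,0.65,0],[-0.03,0.65,0],[-0.03,0.65,0],[0,0.4,0],[0,0.2,0],[0,0,0],[0,0,0]],"angular":[[0,0,-0.45],[0,0,-0.45],[0,0,-0.45],[0,0,-0.3],[0,0,0],[0,0,0],[0,0,0]],"jaw":[2,2,2,2,2,2,2]}'
python3 - <<'E'
from h import *
st=manip.state();print(np.degrees(np.arctan2(yaw(st)[1,0],yaw(st)[0,0])),st['joint_pos'])
E
```

```text
[[-0.0975 -0.0277 -0.0653]
 [-0.0973 -0.0285  0.0659]
 [-0.0974 -0.028  -0.0183]
 [-0.0974 -0.0282  0.0193]]
time: 30.8
tool_pos: [0.5127, 0.1183, 0.2584]
tool_rot: [-0.036, 0.033, 0.706, -0.706]
contact_force: [0.1, -1.1, -1.3]
gripper_width: 0.105
time: 31.5
tool_pos: [0.5093, 0.2438, 0.2601]
tool_rot: [0.095, -0.094, -0.701, 0.701]
contact_force: [-0.2, 1.1, -1.6]
gripper_width: 0.106
164.68871134419936 [ 3.14649959e-01 -1.05577752e-01  1.72028387e+00  1.58418984e-04
  1.52840925e+00  2.15267137e+00]
```

```bash
python3 -m jog '{"offset":[[0.02,0.2,0],[0,0,-0.4],[0,0,-0.6],[0,0,-0.6],[0,0,-0.6],[0,0,-0.4],[0,0,-0.2],[0,0,0],[0,0,0]],"angular":[[0,0,-0.05],[0,0,0],[0,0,0],[0,0,0],[0,0,0],[0,0,0],[0,0,0],[0,0,0],[0,0,0]],"jaw":[2,2,2,2,2,2,2,2,2]}'
python3 - <<'E'
from h import *
st=manip.state();print(np.degrees(np.arctan2(yaw(st)[1,0],yaw(st)[0,0])))
im=manip.grab_frame('wrist');cv2.imwrite('pics/w20.png',im)
im=manip.grab_frame('scene');cv2.imwrite('pics/s20.png',cv2.resize(im[120:280,360:520],None,fx=3.7,fy=3.7,interpolation=cv2.INTER_CUBIC))
E
```

```text
time: 32.4
tool_pos: [0.5114, 0.2547, 0.1225]
tool_rot: [-0.096, 0.097, 0.701, -0.7]
contact_force: [0.3, -1.0, -1.4]
gripper_width: 0.103
164.35934123912116
```

View pics/w20.png

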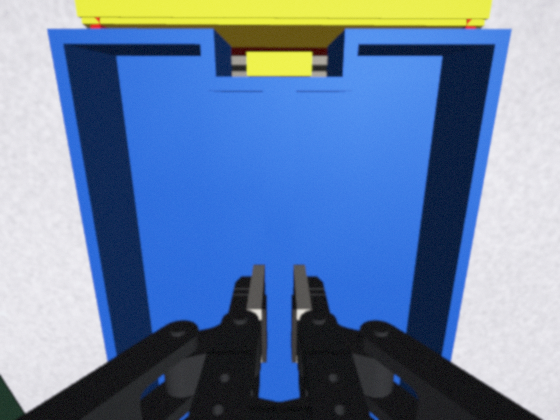

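View pics/s20.png

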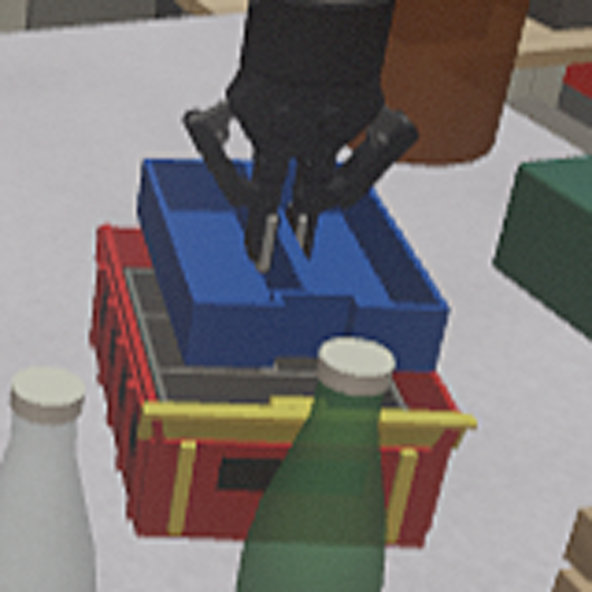

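The tab shows through the notch: tab columns 246 to 312 within notch 230 to 328, so it's centred sideways. Checking the lengthwise fit.

```bash
python3 - <<'E'
from h import *
st=manip.state();C=cam('wrist',st)
A=onplane(C,[(279,51),(246,52),(312,52)],.086);print(((A-st['tool_pos'])@yaw(st)).round(4),st['tool_pos'])
E
```

```text
[[-0.0987  0.0376  0.0004]
 [-0.0983  0.0377 -0.0147]
 [-0.0983  0.0376  0.0155]] [0.51185057 0.25496549 0.12334597]
```

The tab's outer face is at 98.5 mm from the tool, so the tray and insert are aligned within about 0.5 mm. Lowering.

```bash
python3 -m jog '{"offset":[[0,0,-0.25],[0,0,-0.2],[0,0,-0.15],[0,0,-0.1],[0,0,0]],"angular":[[0,0,0],[0,0,0],[0,0,0],[0,0,0],[0,0,0]],"jaw":[2,2,2,2,2]}'
```

```text
time: 33.0
tool_pos: [0.5096, 0.2543, 0.0848]
tool_rot: [0.097, -0.095, -0.7, 0.701]
contact_force: [-0.7, 0.8, -1.9]
gripper_width: 0.105
```

```bash
python3 -m jog '{"offset":[[0,0,-0.06],[0,0,-0.04],[0,0,0],[0,0,0]],"angular":[[0,0,0],[0,0,0],[0,0,0],[0,0,0]],"jaw":[2,2,2,2]}'
```

```text
time: 33.4
tool_pos: [0.5107, 0.2547, 0.0815]
tool_rot: [-0.096, 0.096, 0.701, -0.7]
contact_force: [0.4, 0.5, -1.8]
gripper_width: 0.102
```

```bash
python3 -m jog '{"offset":[[0,0,-0.03],[0,0,-0.02],[0,0,0],[0,0,0]],"angular":[[0,0,0],[0,0,0],[0,0,0],[0,0,0]],"jaw":[2,2,2,2]}'; python3 - <<'E'
from h import *
im=manip.grab_frame('wrist');cv2.imwrite('pics/w21.png',im)
im=manip.grab_frame('scene');cv2.imwrite('pics/s21.png',cv2.resize(im[120:280,360:520],None,fx=3.7,fy=3.7,interpolation=cv2.INTER_CUBIC))
E
```

```text
time: 33.8
tool_pos: [0.511, 0.2548, 0.0802]
tool_rot: [-0.096, 0.096, 0.701, -0.7]
contact_force: [-2.5, 0.2, 5.5]
gripper_width: 0.105
```

View pics/w21.png

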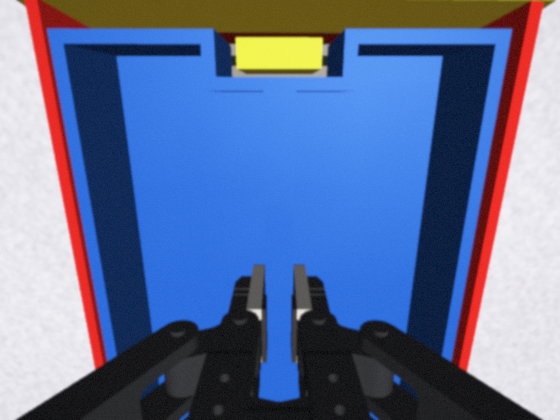

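View pics/s21.png

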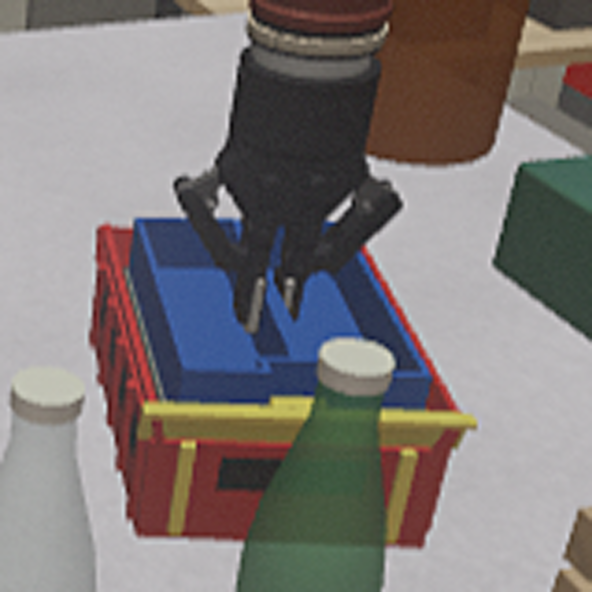

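The tray sits flat at the expected height (TCP 0.080, contact Fz 5.5), with the tab at (280,53) in the notch. Releasing and retreating upward.

```bash
python3 -m jog '{"offset":[[0,0,0],[0,0,0],[0,0,0],[0,0,0],[0,0,0.2],[0,0,0.5],[0,0,0.8],[0,0,0.8],[0,0,0.8],[0,0,0.3],[0,0,0],[0,0,0]],"angular":[[0,0,0],[0,0,0],[0,0,0],[0,0,0],[0,0,0],[0,0,0],[0,0,0],[0,0,0],[0,0,0],[0,0,0],[0,0,0],[0,0,0]],"jaw":[45,50,50,50,50,50,50,50,50,50,50,50]}'
python3 - <<'E'
from h import *
st=manip.state();C=cam('wrist',st)
im=manip.grab_frame('wrist');cv2.imwrite('pics/w22.png',im);np.savez('pics/w22',K=C[0],R=C[1],t=C[2])
im=manip.grab_frame('scene');cv2.imwrite('pics/s22.png',im)
im=manip.grab_frame('top');cv2.imwrite('pics/t22.png',im)
E
```

```text
time: 35.1
tool_pos: [0.51, 0.2544, 0.2475]
tool_rot: [-0.097, 0.096, 0.701, -0.7]
contact_force: [-0.7, -0.4, -0.1]
gripper_width: 0.587
```

View pics/w22.png

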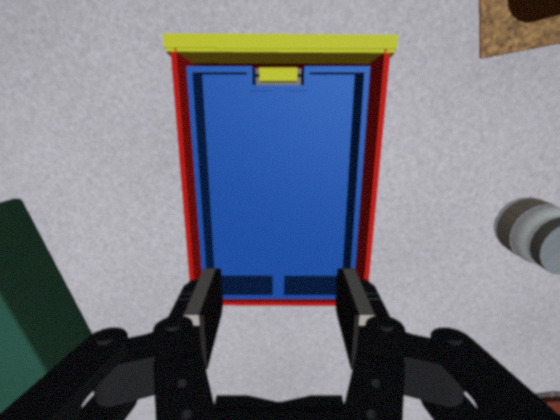

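View pics/s22.png

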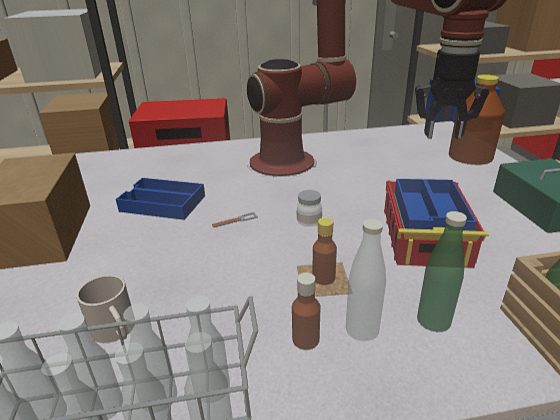

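The tray is in place with the tab inside the notch at (278,75). The bottle stands on the mat, and the bystanders sit at the same pixels as at the start. One quick numeric check.

```bash
python3 - <<'E'
from h import *
d=np.load('pics/w22.npz');C=(d['K'],d['R'],d['t'])
P=onplane(C,[(186.5,66),(370,66)],.108);print(P.round(4),np.linalg.norm(P[0]-P[1]))
a=np.array([97,67,108]);o=np.array([.5105,.254,0]);y=np.radians(-15.6);Rz=R.from_euler('z',y).as_matrix()
print('expected',(o+Rz@np.array([.097,.067,.108])).round(4),(o+Rz@np.array([.097,-.067,.108])).round(4))
s0=cv2.imread('pics/scene0.png').astype(int);s1=cv2.imread('pics/s22.png').astype(int)
D=(np.abs(s0-s1).max(2)>40).astype(np.uint8);D=cv2.morphologyEx(D,cv2.MORPH_OPEN,np.ones((3,3)))
for c in cv2.findContours(D,0,2)[0]:
    if cv2.contourArea(c)>15: print('changed',cv2.boundingRect(c))
manip.job_done();print(manip.state()['time'])
E
```

```text
[[0.6232 0.2919 0.108 ]
 [0.5873 0.1636 0.108 ]] 0.13324410174037749
expected [0.6219 0.2924 0.108 ] [0.5859 0.1634 0.108 ]
changed (161, 226, 101, 82)
changed (312, 218, 25, 67)
changed (395, 167, 82, 64)
changed (424, 119, 10, 20)
changed (419, 113, 6, 5)
changed (416, 89, 8, 16)
changed (268, 81, 7, 8)
changed (247, 77, 14, 35)
changed (270, 76, 16, 7)
changed (301, 60, 55, 46)
changed (295, 57, 14, 9)
changed (433, 47, 56, 71)
changed (453, 40, 14, 6)
changed (477, 29, 51, 55)
changed (467, 14, 21, 14)
changed (444, 8, 15, 16)
changed (317, 4, 28, 54)
changed (469, 0, 27, 11)
changed (435, 0, 21, 8)
changed (425, 0, 16, 15)
changed (392, 0, 11, 5)
changed (279, 0, 28, 54)
the job is handed in; nothing more can be done
the job is handed in; nothing more can be done
```

The job is done and handed in at about 35 s, well inside the 72 s limit. The bottle stands on the cork mat. The insert is turned round with its yellow tab at the crate's yellow end. The farther blue tray is stacked on the insert with its notch over the tab.

**What went wrong:** on the first try at lowering the insert, its tab end caught on the crate's yellow end wall, at about 24 N. That pitched it roughly 21° in the grip. I lifted it out, measured the tilt, levelled it by tilting the tool, and lowered it again with no side force.

**Last checks:**
- **Insert:** it touched down at the crate's floor height, and its outline measures true to size at 68 mm.
- **Tray:** its two notch-end corners are within 2 mm of the computed stacked position, its width there reads 133 mm against 134 mm, and the tab shows inside the notch.
- **Surroundings:** comparing the scene before and after, only the two tray spots, the mat and bottle, the crate and the arm itself changed. The other bottles, jar, mug, opener and second tray did not move.
- **Unresolved:** my estimates of the crate's centre, from its rim and from the wall contact, disagreed by about 3 mm. I used the contact-based one, and the insert went home with it.

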